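# Pick a carded ball valve off its display peg into the order bin

## Robot

A 6-joint arm with a two-finger parallel gripper is mounted at the origin on a cart in front of the work surface, level with it; the furniture and walls round the work are solid. World frame = base frame: x ahead of the robot, y to its left, z up, the work surface at z = 0. Lengths are in mm, angles in degrees, forces in N, time in s.
With the tool pointing down it reaches from about 350 to 850 mm from the base axis. Payload 8.1 kg.
Tool frame: the origin (TCP) lies midway between the tips of the shut fingers; the grasp point (between the pads) lies 19 mm behind it; z points along the fingers, y is the line along which they close (so a half turn about z gives the same grasp; the last joint's range is limited). The gripper opens to 85 mm and grips with 20 to 120 N. Pads are 22 mm wide; open, the fingers measure 114 mm over their backs; the gripper's body (76 mm by 85 mm) begins 54 mm behind the grasp point. The pads swing forward as they close: fully open they stand 13 mm farther back than shut.
Start: joints at [67.013, 7.471, 85.268, -0, 87.261, -4.893], TCP at [186.325, 570.341, 231.292] pointing down, gripper open.
Joint ranges: [-169.43, 169.43], [-51.17, 129.36], [1.28, 143.12], [-76.62, 256.62], [0, 156.53], [-152.29, 152.29]. Speed limits (degrees/s): [136.94, 136.94, 159.86, 180, 180, 180].

## Interface

Orientations are given as [roll, pitch, yaw] about the fixed x, y, z axes, in that order (R = Rz(yaw) Ry(pitch) Rx(roll)).
In Python, from bench import sense, snapshot, camera_params, hand_in, masks_of, pinpoint gives the robot as it stands.
- The arm moves only by the tool step_arm, never from a script. Its argument "targets" is a list of rows, each an object with "angular": the turn, a rotation vector about the tool's x, y, z scaled (see below), a list of three; "dp": the shift along the tool's x, y, z scaled (see below), a list of three; "fingers": the closure, from 0 (fully open) to 1 (shut). A call has exactly 8 rows; each row is the pose to reach, as a shift and turn from the pose commanded when the call began, along the tool's axes at that moment, turning the shorter way round; what a row does not reach only later rows make up. The controller multiplies each number of a shift by 0.2 m and each number of a turn by 180 degrees. A row lasts 1/8 s, in which the tool goes at most 62.5 mm and 10.7 degrees, less where a joint would pass 70% of its speed; a pose out of reach is approached as far as the arm can. A call with a number of a shift or a turn outside -1 to 1 is refused whole. A call with a gripper value outside its range is refused whole. The fingers move at their own pace and stop on an object; "newtons" is the grip in N (left out, the last holds). Time passes only in rows, so rows that repeat a pose let the fingers close, or fill a call up. It gives the time, the measured TCP pose, the force, the opening and the grip force at its end, in the units of the state.
- sense(): the state, without advancing time (a new reading comes with each control period).
- snapshot(name): name is "side" or "top"; returns the picture (384x512x3 uint8, blue, green, red); there is no depth.
- camera_params(name): a dict with "vfov" (degrees; the focal length in pixels is half the picture's height over the tangent of half this angle, whatever the lens; pixels are square), "cx", "cy" (the principal point, pixels), "R" (3x3) and "t" (3): a world point X has camera coordinates R X + t. Camera axes: x right, y down, z forward; pixel columns grow to the right and rows downward; lengths in mm; the calibration is good to about 2 mm. A picture is of the moment at which its call begins. camera_params takes no time and is no camera call.
- hand_in(): hands the job in; it is judged then, once.
Trained networks look in the newest picture that a camera, given by its name, has taken for a name from the list of things; names that differ only in an ending like _2 or _b are one class to them, and where a whole thing is asked for, a point or a joint stands for the part that bears it (a point fixed in the world has none). Each returns a list of dicts, best first, with "conf" (0 to 1); they miss things now and then, are a little off and sometimes report something else, mostly with a low value. They report only what shows in the picture. A call takes as long as a camera call.
- masks_of(camera, label): "pixels" (384x512 bool, what is visible of it) and "at" ([column, row] in pixels, amid what is visible of it).
- pinpoint(camera, label): "at" ([column, row] in pixels: a listed point, or the origin of a listed thing).
The state is a dict: "time": time; "joint_pos": joint angles; "qd": joint speeds; "joint_efforts": joint torques, N m; "tool_pos": TCP position; "tcp_rot": TCP orientation; "ft_force": force on the tool from outside, world axes, zero at the start; "wrist_torque": the same for the moment, N m; "finger_gap": finger opening in mm; "grip_force": force on a finger pad.
Only numpy, scipy, OpenCV 4.12 (cv2) and the standard library are available. Lean on these libraries where they do the work, as an engineer would, in place of code of your own. Each camera call takes 0.05 s, during which the arm holds its last target. There are 200 camera calls.

## Task

An order needs the hang pack with the ball valve: slide it off its display peg, lifting its slotted card header to clear the peg's upturned tip as you go, and ease it along by feel, because the pegs have been knocked out of true and the hang slot tears if it is forced. Then stand the pack upright on the floor of the empty picking bin, set down gently and let go, and leave the other pack hanging and the rest of the bench as it is.

Things in the scene. Friction and masses are not known exactly. Their poses are not given: they have to be found in the camera images.
- valve_pack: hang pack to pick, about 0.25 kg: clear stiff blister 42 (x, thickness) x 78 (y) x 88 mm (z) with a flat foot, a brass ball valve with red lever inside; above it a stiff white card header 3 mm thick, 84 mm wide, to 138 mm above the foot, with a hang slot. Origin: centre of the foot, z up. Grip the blister across its 42 mm (some 30 N), from above, about 26 mm to one side (y) of the peg, some 76 mm above the foot
- valve_pack_slot (a point): middle of the valve pack's hang slot, 114 mm above the foot. The slot goes through the header along x: 10 mm wide (y), from 108 mm above the foot up to a roof-shaped top with its apex at 121.5 mm; card 3 mm thick. At the start the apex rests on the peg, whose centre line is then 117.5 mm above the foot. The slot tears when pressed against the peg or stand with more than 10 N
- nipple_pack: the other hang pack, same shape and slot, with two brass hose nipples inside; hangs on the other peg and stays there. Origin: centre of its foot
- nipple_pack_slot (a point): centre of the hang slot of the pack with the hose nipples
- stand: dark steel two-peg display stand, screwed down; pegs point along its -x. Origin: underside of the base plate, midway between the pegs in y; plate from -130 to +80 mm in x, +-140 mm in y, 8 mm thick; uprights and rail at x 40 to 61 mm, top 173 mm high. The pegs belong to it and hardly yield. An upright pack on a peg has about 3 mm of play up or down on the straight parts, only 0.4 to 2 mm on the rising tip, and 2 mm sideways
- peg_left_root (a point): root of the left peg (stand's +y), on its centre line, 155 mm above the bench, 40 mm in +x of the stand's origin. A peg is a 6 mm round wire along the stand's -x: straight for 150 mm, bending up over the next 13 mm (5.5 mm rise), then rising at 40 degrees to its end 175 mm out and 15.5 mm up
- peg_right_root (a point): the same for the right peg (stand's -y). Either peg may hold the valve pack. The first 75 mm of a peg are true, but there its outer part is kinked by knocks and points up or down by as much as 0.13 rad (13 mm at the tip) and left or right by as much as 0.16 rad (16 mm), which no listed pose tells
- order_bin: empty moulded picking bin 166 x 134 x 118 mm, loose, 0.3 kg, open at the top, with a low front lip (55 mm high) at its -x side. Origin: underside, centre; +x towards its tall back wall. Flat inner floor from -59 to +78 mm in x, +-63 mm in y, 2 mm above the underside; in front of it a 12 mm high sill
- bin_floor (a point): middle of the bin's flat inner floor (10 mm behind the bin's origin in x, 2 mm up)
- tub: bystander: small white lidded tub, 64 mm wide, 66 mm high, origin under its centre
- glue: bystander: small white adhesive bottle, 25 mm wide, 80 mm high, origin under its centre
- screwdriver: bystander: screwdriver 200 mm long, 26 mm thick, lying on the bench between the stand and the robot; origin under its middle. (Keep arms away from the tall yellow column that stands to the right of the bench.)

How it is judged:
By the outcome, as a careful person would: the job done as asked, in the order asked, and still so for the second after the job is handed in, with the robot touching nothing.
It also fails if it takes over 72 s, if anything falls off the work surface, if the arm or the gripper's body presses on something with over 40 N, if the wrist force passes 120 N, or if a joint passes its speed limit or range.

## Working session

There is one attempt and no reset: what is moved stays moved. The work goes in short steps, Python scripts to look and compute and a tool call to move; the robot and the scene stay as the last step left them, time stands still between calls to the robot, and variables do not carry over. Pictures are saved under pics/ and viewed, at most 10 in all, crops included, and the job is handed in when it is done.

Besides the shell and the picture viewer there is one more tool, called after "Emit:" by a JSON object that holds its "method" and its "body". step_arm: Moves the arm, as the interface text tells. Its arguments: {"type":"object","properties":{"targets":{"type":"array","items":{"type":"object","properties":{"angular":{"type":"array","items":{"type":"number","minimum":-1,"maximum":1}},"dp":{"type":"array","items":{"type":"number","minimum":-1,"maximum":1}},"fingers":{"type":"number"}}}},"newtons":{"type":"number"}},"required":["targets"]}

```bash
mkdir -p pics; ls; cat > h.py <<'E'
import numpy as np,cv2
from bench import *
from scipy.optimize import least_squares
from scipy.spatial.transform import Rotation as Ro
def proj(c,X):
    p=camera_params(c);f=192/np.tan(np.radians(p['vfov'])/2)
    q=np.array(p['R'])@np.array(X,float)+np.array(p['t']).ravel()
    return np.array([p['cx']+f*q[0]/q[2],p['cy']+f*q[1]/q[2]])
def ray(c,uv):
    p=camera_params(c);f=192/np.tan(np.radians(p['vfov'])/2);R=np.array(p['R'])
    d=R.T@np.array([(uv[0]-p['cx'])/f,(uv[1]-p['cy'])/f,1]);return -R.T@np.array(p['t']).ravel(),d/np.linalg.norm(d)
def atz(c,uv,z):
    o,d=ray(c,uv);return o+d*(z-o[2])/d[2]
def tri(uv1,uv2,c1='side',c2='top'):
    o1,d1=ray(c1,uv1);o2,d2=ray(c2,uv2)
    A=np.stack([d1,-d2],1);s=np.linalg.lstsq(A,o2-o1,rcond=None)[0]
    a,b=o1+s[0]*d1,o2+s[1]*d2;return (a+b)/2,np.linalg.norm(a-b)
def st():
    s=sense();print({k:np.round(s[k],2).tolist() for k in ['time','tool_pos','tcp_rot','ft_force','wrist_torque','finger_gap','grip_force']});return s
E
python3 - <<'E'
from h import *
np.set_printoptions(precision=1,suppress=True)
for c in ['side','top']:
    im=snapshot(c);cv2.imwrite(f'pics/{c}0.png',im)
    o,_=ray(c,(256,192));print(c,'cam at',o,camera_params(c)['vfov'])
P={}
for n in ['valve_pack','valve_pack_slot','nipple_pack','nipple_pack_slot','stand','peg_left_root','peg_right_root','order_bin','bin_floor','tub','glue','screwdriver']:
    r=[pinpoint(c,n) for c in ['side','top']]
    for c,x in zip(['side','top'],r): print(n,c,[(np.round(k['at'],1),round(k['conf'],2)) for k in x[:2]])
    if r[0] and r[1]: print('   ',*tri(r[0][0]['at'],r[1][0]['at']))
st()
E
```

```text
pics
side cam at [-147.  -361.7  557.6] 53.443852803937865
top cam at [481.2 181.2 947.6] 56.23487929842847
valve_pack side [(array([348. , 243.9]), 0.78)]
valve_pack top [(array([354.9, 174.1]), 0.73)]
    [627.8 -67.1  38.8] 7.783203549103065
valve_pack_slot side [(array([352. , 206.6]), 0.73)]
valve_pack_slot top [(array([365.6, 162.2]), 0.81), (array([369.1, 136.2]), 0.25)]
    [637.4 -63.9 138.4] 2.9091136410187017
nipple_pack side [(array([294.7, 224.3]), 0.86)]
nipple_pack top [(array([292.2, 172.4]), 0.66)]
    [637.5  92.5  35. ] 7.610143406815855
nipple_pack_slot side [(array([294.4, 187.8]), 0.79)]
nipple_pack_slot top [(array([293.9, 163.4]), 0.63), (array([365.2, 163.6]), 0.56)]
    [639.3  98.9 142. ] 5.03585516865436
stand side [(array([319.7, 241.3]), 0.83)]
stand top [(array([320.6, 167.2]), 0.86)]
    [652.4  16.8   2.5] 0.5412458730783101
peg_left_root side [(array([306.3, 177.1]), 0.56)]
peg_left_root top [(array([295.1, 136.5]), 0.82), (array([276.6, 263.3]), 0.58)]
    [697.8  96.2 153.3] 2.2852353524676805
peg_right_root side [(array([364.4, 191.5]), 0.64)]
peg
[... 400 characters left out ...]
.5] 14.5970896257968
tub side [(array([244.2, 200.5]), 0.89), (array([349.2, 206.5]), 0.18)]
tub top [(array([199.9, 140.8]), 0.77), (array([320.4, 166.1]), 0.43)]
    [735.5 339.4  -5.2] 1.3159096998883482
glue side [(array([224.8, 270.1]), 0.63)]
glue top [(array([278.1, 264.6]), 0.51)]
    [401.  137.    4.2] 2.4190373190639325
screwdriver side [(array([281.7, 300.1]), 0.88), (array([188.4, 226.7]), 0.56)]
screwdriver top [(array([336.5, 266.1]), 0.82)]
    [396.3 -20.   -2.4] 14.935319110415215
{'time': 1.3, 'tool_pos': [186.34, 570.36, 231.31], 'tcp_rot': [180.0, -0.0, 161.9], 'ft_force': [0.07, -0.15, -0.61], 'wrist_torque': [-0.08, -0.01, 0.02], 'finger_gap': 85.25, 'grip_force': 0.0}
```

```bash
python3 - <<'E'
import cv2
a=cv2.imread('pics/side0.png');b=cv2.imread('pics/top0.png')
cv2.imwrite('pics/a.png',cv2.resize(a[130:320,150:410],None,fx=3,fy=3,interpolation=cv2.INTER_CUBIC))
cv2.imwrite('pics/b.png',cv2.resize(b[100:290,150:410],None,fx=3,fy=3,interpolation=cv2.INTER_CUBIC))
E
```

```text
(no output)
```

View pics/a.png

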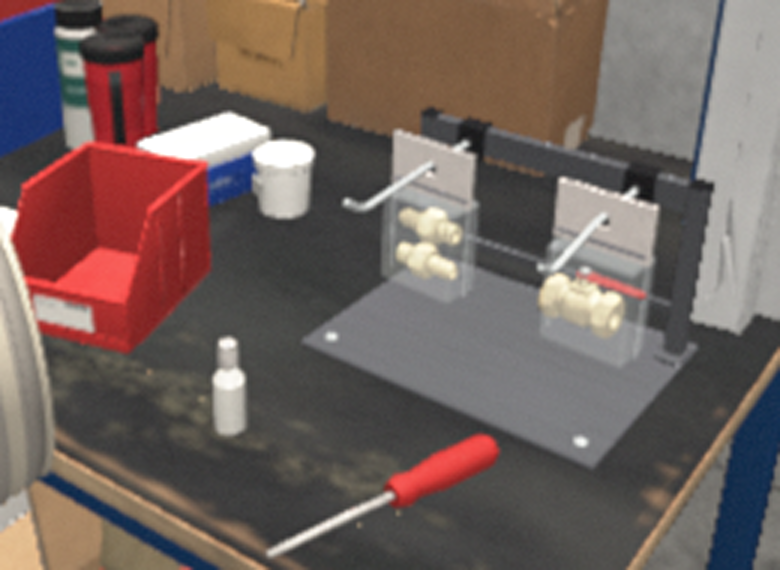

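View pics/b.png

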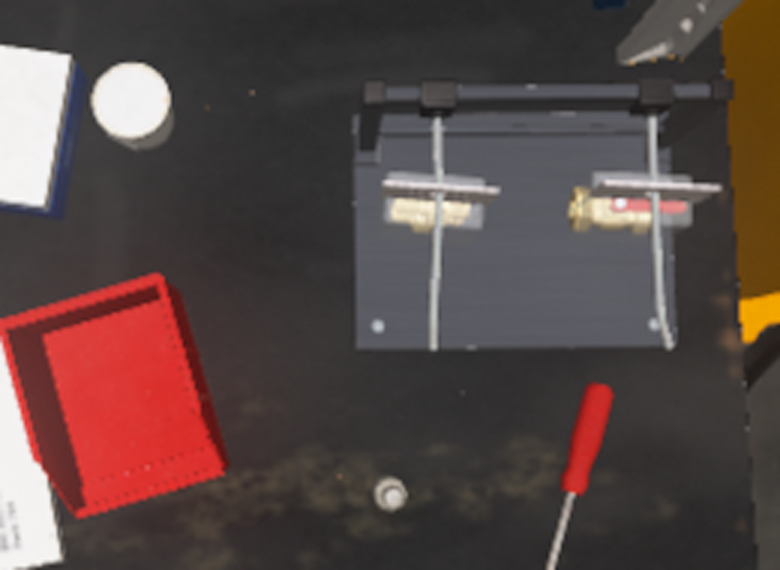

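The valve pack hangs on the right peg (side crop tip ≈ (545,267), top crop tip ≈ (671,347)). That peg's outer part bends to −y. The bin is at top crop ≈ (130,400), turned a little. Next I fit the stand, peg kinks and bin pose.

```bash
cat > fit.py <<'E'
from h import *
np.set_printoptions(precision=2,suppress=True)
def pegpts(s,a,b):
    """stand-frame peg points at arc-x s (out), kink yaw a (+ = toward +y), pitch b (+ up)"""
    s=np.asarray(s,float)
    z=np.where(s<150,0,np.where(s<163,5.5*((s-150)/13)**2,5.5+(s-163)*10/12))
    d=np.maximum(s-75,0)
    return np.stack([40-s,np.tan(a)*d,155+z+np.tan(b)*d],-1)
def world(P,q): # q=x,y,yaw
    c,s_=np.cos(q[2]),np.sin(q[2]);P=np.atleast_2d(P)
    return np.stack([q[0]+c*P[:,0]-s_*P[:,1],q[1]+s_*P[:,0]+c*P[:,1],P[:,2]],-1)
E
cat > f1.py <<'E'
from fit import *
im={c:cv2.cvtColor(cv2.imread(f'pics/{c}0.png'),cv2.COLOR_BGR2GRAY).astype(np.float32) for c in ['side','top']}
obs=[('side',(319.7,241.3),(0,0,0)),('top',(320.6,167.2),(0,0,0)),('side',(306.3,177.1),(40,80,155)),('top',(295.1,136.5),(40,80,155)),
('side',(364.4,191.5),(40,-80,155)),('top',(365.3,136.3),(40,-80,155))]
def r0(q): return np.concatenate([proj(c,world(P,q)[0])-uv for c,uv,P in obs])
q=least_squares(r0,[655,16,0.0],x_scale=[10,10,.1],loss='soft_l1').x
print('stand',q[:2],np.degrees(q[2]),r0(q).reshape(-1,2))
off=np.linspace(-4,4,33)
def cen(c,sgn,p,q,s):
    """perp pixel offset of bright wire from model"""
    A=pegpts([s-2,s+2],p[0],p[1]);A[:,1]+=sgn*80
    W=world(A,q);u0,u1=proj(c,W[0]),proj(c,W[1]);m=(u0+u1)/2;t=(u1-u0)/np.linalg.norm(u1-u0);n=np.array([-t[1],t[0]])
    xy=(m+off[:,None]*n).astype(np.float32)
    v=cv2.remap(im[c],xy[:,0].reshape(1,-1),xy[:,1].reshape(1,-1),cv2.INTER_CUBIC).ravel()
    w=np.clip(v-np.percentile(v,40)-15,0,None)*np.exp(-off**2/12)
    return (w@off/w.sum() if w.sum()>0 else np.nan),v.max()-v.min(),n,m
for name,sgn in [('L',1),('R',-1)]:
    S={'top':np.r_[np.arange(14,50,6),np.arange(70,173,4)],'side':np.arange(66,173,4)}
    p=np.zeros(2);qq=q.copy()
    dt,ds=np.zeros(2),np.zeros(2)
    # unknowns: yaw a, pitch b, per-image offsets, from straight-line fit
    for it in range(12):
        rows=[];rh=[];lab=[]
        for c in S:
            for s in S[c]:
                d,k,n,m=cen(c,sgn,p,q,s)
                if not np.isfinite(d) or k<40: continue
                J=[]
                for dp in ([1e-3,0],[0,1e-3]):
                    A=pegpts([s],p[0],p[1]);B=pegpts([s],p[0]+dp[0],p[1]+dp[1]);A[:,1]+=sgn*80;B[:,1]+=sgn*80
                    J.append((proj(c,world(B,q)[0])-proj(c,world(A,q)[0]))@n/1e-3)
                J+= [n[0] if c=='top' else 0,n[1] if c=='side' else 0]
                rows.append(J);rh.append(d);lab.append((c,s,d))
        J=np.array(rows);rh=np.array(rh)
        x=np.linalg.lstsq(J,rh,rcond=None)[0];p=p+.6*x[:2]
    print(name,'a,b',p,'tip',pegpts([175],*p),'offs',x[2:],'rms',np.std(rh-J@x))
    for c in S: print(c,[(int(s),round(float(d),1)) for cc,s,d in lab if cc==c])
E
python3 f1.py
python3 - <<'E'
from fit import *
# bin
for c in ['top','side']:
    m=masks_of(c,'order_bin')[0]['pixels'];cn=cv2.findContours(m.astype(np.uint8),0,2)[0];cn=max(cn,key=cv2.contourArea)
    print(c,cv2.minAreaRect(cn))
    if c=='top': mm=m
# model silhouette fit: convex hull of box-ish bin (top rim: back 118, front lip 55)
def sil(q,c):
    P=[(x,y,z) for x in(-83,83) for y in(-67,67) for z in(0,)]+[(83,y,118) for y in(-67,67)]+[(-83,y,55) for y in(-67,67)]
    return np.array([proj(c,p) for p in world(np.array(P,float),q)])
def cost(q):
    hull=cv2.convexHull(sil(q,'top').astype(np.float32)*16).astype(np.int32)
    im=np.zeros((384*1,512),np.uint8);cv2.fillConvexPoly(im,hull,255,cv2.LINE_AA,4)
    return np.abs(im/255.-mm).sum()
from scipy.optimize import minimize
best=min((minimize(cost,[492,350,y],method='Nelder-Mead',options=dict(initial_simplex=[[492,350,y],[500,350,y],[492,358,y],[492,350,y+.1]])) for y in (0.2,-.2,.35)),key=lambda r:r.fun)
print('bin',best.x,np.degrees(best.x[2]),best.fun,mm.sum(),'floor',world([[10,0,2]],best.x))
E
```

```text
stand [654.88  17.24] -1.1252966205867663 [[ 0.31  0.32]
 [-0.46 -0.67]
 [-0.72 -0.35]
 [ 0.39  0.08]
 [-2.96  0.89]
 [ 1.41 -0.4 ]]
top ((187.6407470703125, 231.37933349609375), (71.14212799072266, 62.80935287475586), 74.40719604492188)
side ((186.05406188964844, 212.67568969726562), (68.7187728881836, 68.06118774414062), 9.462322235107422)
bin [487.21 357.45   0.26] 14.757770437746036 230.5607843137255 4274 floor [[496.88 359.99   2.  ]]Traceback (most recent call last):
  File "f1.py", line 26, in <module>
    d,k,n,m=cen(c,sgn,p,q,s)
            ~~~^^^^^^^^^^^^^
  File "f1.py", line 12, in cen
    W=world(A,q);u0,u1=proj(c,W[0]),proj(c,W[1]);m=(u0+u1)/2;t=(u1-u0)/np.linalg.norm(u1-u0);n=np.array([-t[1],t[0]])
                       ~~~~^^^^^^^^
  File "h.py", line 6, in proj
    p=camera_params(c);f=192/np.tan(np.radians(p['vfov'])/2)
ValueError: time passes only in moves, steps and waits
```

```bash
sed -i 's/^def proj/import functools\ncamera_params=functools.lru_cache(None)(camera_params)\ndef proj/' h.py; python3 f1.py
```

```text
stand [654.88  17.24] -1.1252966205867663 [[ 0.31  0.32]
 [-0.46 -0.67]
 [-0.72 -0.35]
 [ 0.39  0.08]
 [-2.96  0.89]
 [ 1.41 -0.4 ]]
L a,b [ 0.07 -0.1 ] tip [[-135.      7.15  160.47]] offs [0.15 0.2 ] rms 0.7504149448916716
top [(14, 0.1), (20, 0.2), (26, 0.2), (32, 0.3), (38, 0.2), (44, -0.0), (70, -0.0), (74, -2.9), (78, 2.7), (82, -4.0), (86, -0.4), (90, 0.2), (94, 0.1), (98, 0.2), (102, 0.1), (106, 0.0), (110, -0.1), (114, -0.1), (118, -0.1), (122, -0.2), (126, -0.1), (130, 0.1), (134, 0.0), (138, 0.0), (142, -0.0), (146, -0.1), (150, -0.1), (154, -0.2), (158, -0.3), (162, -0.3), (166, -0.2), (170, -0.2)]
side [(66, 0.1), (70, -1.0), (74, -0.4), (78, 0.1), (82, 0.1), (86, 0.1), (90, 0.1), (94, 0.0), (98, -0.0), (102, -0.1), (106, -0.1), (110, -0.1), (114, -0.3), (118, -0.4), (122, -0.3), (126, -0.3), (130, -0.3), (134, -0.3), (138, -0.3), (142, -0.3), (146, -0.4), (150, -0.3), (154, -0.1), (158, -0.0), (162, -0.0), (166, -0.0), (170, -0.1)]
R a,b [-0.07 -0.1 ] tip [[-135.     -6.6   160.25]] offs [-0.48  0.08] rms 0.7490430089568267
top [(14, -0.1), (20, -0.0), (26, 0.1), (32, 0.0), (38, 0.1), (44, 0.0), (70, -0.3), (74, -0.4), (78, 2.1), (82, 2.8), (86, 0.7), (90, 0.2), (94, 0.2), (98, 0.2), (102, 0.2), (106, 0.2), (110, 0.1), (114, 0.2), (118, 0.3), (122, 0.4), (126, 0.5), (130, 0.5), (134, 0.5), (138, 0.6), (142, 0.5), (146, 0.6), (150, 0.5), (154, 0.5), (158, 1.4), (162, 1.3), (166, 0.8), (170, 0.7)]
side [(66, -0.1), (70, -0.2), (74, -0.4), (78, -0.5), (82, -0.1), (86, -0.1), (90, -0.1), (94, -0.0), (98, 0.0), (102, -0.1), (106, -0.0), (110, 0.1), (114, 0.1), (118, 0.1), (122, 0.2), (126, 0.3), (130, 0.2), (134, 0.2), (138, 0.3), (142, 0.3), (146, 0.4), (150, -0.3), (154, -2.5), (158, -2.5), (162, 1.8), (166, 1.6), (170, 0.7)]
```

```bash
sed -i "s/np.arange(70,173,4)\]/np.arange(92,174,4)]/; s/'side':np.arange(66,173,4)/'side':np.arange(84,152,4)/; s/n\[0\] if c=='top' else 0,n\[1\] if c=='side' else 0/n[0] if c=='top' else 0,0.03*n[1] if c=='side' else 0/; s/x=np.linalg.lstsq(J,rh,rcond=None)\[0\]/x=least_squares(lambda x:J@x-rh,np.zeros(4),loss='soft_l1',f_scale=.2).x/" f1.py
cat >> f1.py <<'E'
    b=cv2.imread('pics/side0.png') if name=='L' else b; t=cv2.imread('pics/top0.png') if name=='L' else t
    if name=='L': k=6;ov={'side':cv2.resize(b[150:235,255:385],None,fx=k,fy=k,interpolation=cv2.INTER_NEAREST),'top':cv2.resize(t[130:220,280:385],None,fx=k,fy=k,interpolation=cv2.INTER_NEAREST)}
    for c,o in (('side',(255,150)),('top',(280,130))):
        A=pegpts(np.arange(0,176,5.),*p);A[:,1]+=sgn*80
        for X in world(A,q):
            u=(proj(c,X)-o+.5)*6;cv2.circle(ov[c],tuple(int(v) for v in u),1,(0,0,255),-1)
for c in ov: cv2.imwrite(f'pics/ov_{c}.png',ov[c])
E
python3 f1.py | grep a,b
```

```text
L a,b [ 0.06 -0.12] tip [[-135.      6.    158.92]] offs [-0.18 -4.04] rms 0.09239873766539601
R a,b [-0.05 -0.1 ] tip [[-135.     -4.54  160.36]] offs [0.   9.35] rms 0.3128831508722226
```

View pics/ov_side.png

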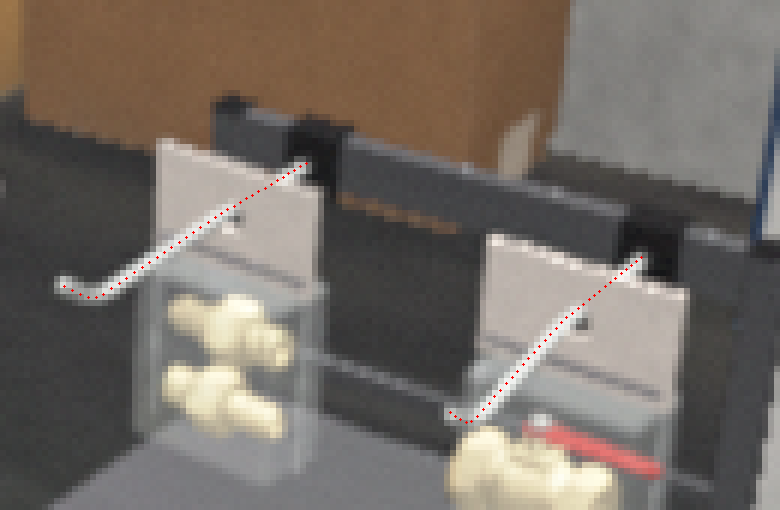

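View pics/ov_top.png

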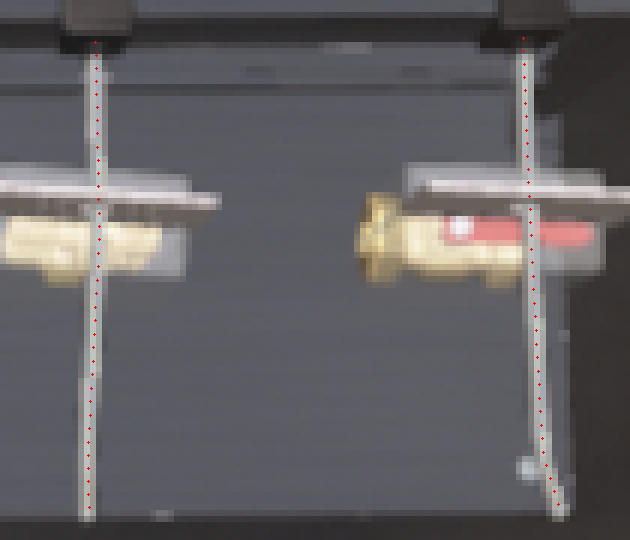

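```bash
python3 - <<'E'
from fit import *
for uv in [(425,182),(630,190)]: print('card end',atz('top',np.array(uv)/6+[280,130]-.5,175.5))
print('root R',world([[40,-80,155]],[654.88,17.24,np.radians(-1.1253)]),'model pegs at s=56', world(pegpts([56],0,0)+[0,-80,0],[654.88,17.24,np.radians(-1.1253)]))
for y in ((640,-65),):
  for ang in (-1.1,-2.2):
    q=[y[0],y[1],np.radians(ang)]
    for z in (37.5,125.5):
        print(z,[tuple(((proj('top',w)-[280,130]+.5)*6).astype(int)) for w in world([[21,39,z],[21,-39,z],[-21,-39,z],[-21,39,z]],q)])
    print('card',[tuple(((proj('top',w)-[280,130]+.5)*6).astype(int)) for w in world([[0,42,175.5],[0,-42,175.5]],q)])
    print('side', [tuple(((proj('side',w)-[255,150]+.5)*6).astype(int)) for w in world([[0,42,175.5],[0,-42,175.5],[0,0,151.5],[21,-39,125.5],[-21,-39,125.5],[-21,39,125.5]],q)])
E
```

```text
card end [635.61 -18.6  175.5 ]
card end [630.55 -92.44 175.5 ]
root R [[693.3  -63.53 155.  ]] model pegs at s=56 [[637.31 -62.43 155.  ]]
37.5 [(np.int64(359), np.int64(187)), (np.int64(542), np.int64(185)), (np.int64(546), np.int64(282)), (np.int64(362), np.int64(284))]
125.5 [(np.int64(409), np.int64(141)), (np.int64(611), np.int64(139)), (np.int64(616), np.int64(246)), (np.int64(413), np.int64(248))]
card [(np.int64(436), np.int64(167)), (np.int64(668), np.int64(165))]
side [(np.int64(499), np.int64(229)), (np.int64(700), np.int64(286)), (np.int64(590), np.int64(312)), (np.int64(697), np.int64(379)), (np.int64(653), np.int64(420)), (np.int64(470), np.int64(361))]
37.5 [(np.int64(360), np.int64(185)), (np.int64(543), np.int64(187)), (np.int64(545), np.int64(284)), (np.int64(361), np.int64(282))]
125.5 [(np.int64(410), np.int64(139)), (np.int64(612), np.int64(141)), (np.int64(615), np.int64(248)), (np.int64(412), np.int64(246))]
card [(np.int64(436), np.int64(165)), (np.int64(668), np.int64(167))]
side [(np.int64(500), np.int64(229)), (np.int64(699), np.int64(287)), (np.int64(590), np.int64(312)), (np.int64(697), np.int64(380)), (np.int64(651), np.int64(420)), (np.int64(470), np.int64(360))]
```

Emit:
{"method": "step_arm", "body": {"targets": [{"dp":[-1,-0.71,-0.1],"angular":[0,0,0.33],"fingers":0},{"dp":[-1,-0.71,-0.1],"angular":[0,0,0.33],"fingers":0},{"dp":[-1,-0.71,-0.1],"angular":[0,0,0.33],"fingers":0},{"dp":[-1,-0.71,-0.1],"angular":[0,0,0.33],"fingers":0},{"dp":[-1,-0.71,-0.1],"angular":[0,0,0.33],"fingers":0},{"dp":[-1,-0.71,-0.1],"angular":[0,0,0.33],"fingers":0},{"dp":[-1,-0.71,-0.1],"angular":[0,0,0.33],"fingers":0},{"dp":[-1,-0.71,-0.1],"angular":[0,0,0.33],"fingers":0}]}}

```text
time: 2.4
tool_pos: [332.2, 373.4, 251.3]
tcp_rot: [-180.0, 0.0, 102.7]
ft_force: [0.1, 0.2, 1.1]
finger_gap: 85.3
grip_force: 0.0
```

```bash
cat >> h.py <<'E'
def plan(xyz,rpy,frm=None):
    """units for a move to world pose from current (or given commanded) pose"""
    s=sense();p,r=frm or (s['tool_pos'],s['tcp_rot'])
    R=Ro.from_euler('xyz',r,degrees=True);T=Ro.from_euler('xyz',rpy,degrees=True)
    print('dp',np.round(R.inv().apply(np.array(xyz)-p)/200,3),'ang',np.round((R.inv()*T).as_rotvec(degrees=True)/180,4))
E
python3 -c "
from h import *
st();plan([633,-36.5,250],[180,0,87])"
```

```text
{'time': 2.4, 'tool_pos': [332.22, 373.36, 251.31], 'tcp_rot': [-180.0, 0.0, 102.66], 'ft_force': [0.13, 0.23, 1.12], 'wrist_torque': [0.02, -0.01, 0.01], 'finger_gap': 85.3, 'grip_force': 0.0}
dp [-2.329  1.018  0.007] ang [-0.     0.     0.087]
```

Emit:
{"method": "step_arm", "body": {"targets": [{"dp":[-0.3,0.13,0],"fingers":0},{"dp":[-0.58,0.25,0],"fingers":0},{"dp":[-0.86,0.38,0],"fingers":0},{"dp":[-1,0.44,0],"fingers":0},{"dp":[-1,0.44,0],"fingers":0},{"dp":[-1,0.44,0],"fingers":0},{"dp":[-1,0.44,0],"fingers":0},{"dp":[-1,0.44,0],"fingers":0}]}}

```text
validation failed for argument at $.ta...
```

Emit:
{"method": "step_arm", "body": {"targets": [{"dp":[-0.3,0.13,0],"fingers":0},{"dp":[-0.58,0.25,0],"fingers":0},{"dp":[-0.86,0.38,0],"fingers":0},{"dp":[-1,0.44,0],"fingers":0},{"dp":[-1,0.44,0],"fingers":0},{"dp":[-1,0.44,0],"fingers":0},{"dp":[-1,0.44,0],"fingers":0},{"dp":[-1,0.44,0],"fingers":0}]}}

```text
validation failed for argument at $.ta...
```

```bash
python3 -c "
from h import *
st();plan([633,-36.5,215],[180,0,87])
a=snapshot('side');cv2.imwrite('pics/s1.png',cv2.resize(a[60:260,200:460],None,fx=3,fy=3,interpolation=cv2.INTER_CUBIC))"
```

```text
{'time': 2.4, 'tool_pos': [332.22, 373.36, 251.31], 'tcp_rot': [-180.0, 0.0, 102.66], 'ft_force': [0.13, 0.23, 1.12], 'wrist_torque': [0.02, -0.01, 0.01], 'finger_gap': 85.3, 'grip_force': 0.0}
dp [-2.329  1.018  0.182] ang [-0.     0.     0.087]
```

View pics/s1.png

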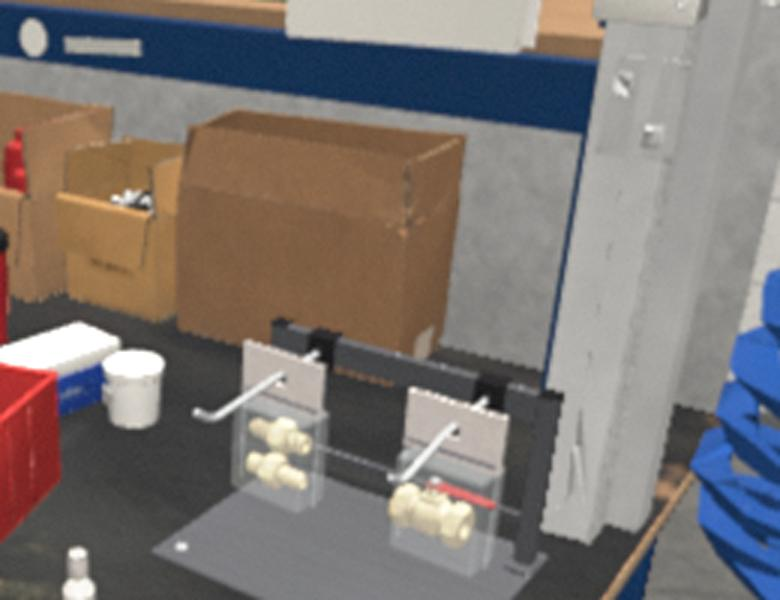

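The pegs are still as before and the arm is out of frame. The moves were refused because every row needs `angular`.

Emit:
{"method": "step_arm", "body": {"targets": [{"dp":[-0.3,0.13,0],"angular":[0,0,0],"fingers":0},{"dp":[-0.58,0.25,0],"angular":[0,0,0],"fingers":0},{"dp":[-0.86,0.38,0],"angular":[0,0,0],"fingers":0},{"dp":[-1,0.44,0],"angular":[0,0,0],"fingers":0},{"dp":[-1,0.44,0],"angular":[0,0,0],"fingers":0},{"dp":[-1,0.44,0],"angular":[0,0,0],"fingers":0},{"dp":[-1,0.44,0],"angular":[0,0,0],"fingers":0},{"dp":[-1,0.44,0],"angular":[0,0,0],"fingers":0}]}}

```text
time: 3.45
tool_pos: [461.1, 197.9, 251.3]
tcp_rot: [180.0, -0.0, 102.6]
ft_force: [-0.1, -0.9, 0.5]
finger_gap: 85.4
grip_force: 0.0
```

Emit:
{"method": "step_arm", "body": {"targets": [{"dp":[-0.3,0.13,0],"angular":[0,0,0],"fingers":0},{"dp":[-0.58,0.25,0],"angular":[0,0,0],"fingers":0},{"dp":[-0.86,0.38,0],"angular":[0,0,0],"fingers":0},{"dp":[-1,0.44,0],"angular":[0,0,0],"fingers":0},{"dp":[-1,0.44,0],"angular":[0,0,0],"fingers":0},{"dp":[-1,0.44,0],"angular":[0,0,0],"fingers":0},{"dp":[-1,0.44,0],"angular":[0,0,0.05],"fingers":0},{"dp":[-1,0.44,0],"angular":[0,0,0.087],"fingers":0}]}}

```text
time: 4.45
tool_pos: [590.1, 22.7, 251.6]
tcp_rot: [180.0, -0.0, 86.7]
ft_force: [-0.2, 0.1, 0.1]
finger_gap: 85.7
grip_force: 0.0
```

```bash
python3 -c "
from h import *
st();plan([633,-36.5,215],[180,0,87])
a=snapshot('side');cv2.imwrite('pics/s1.png',cv2.resize(a[60:260,200:460],None,fx=3,fy=3,interpolation=cv2.INTER_CUBIC))"
```

```text
{'time': 4.45, 'tool_pos': [590.15, 22.68, 251.58], 'tcp_rot': [179.99, -0.02, 86.72], 'ft_force': [-0.24, 0.12, 0.15], 'wrist_torque': [-0.01, -0.01, -0.02], 'finger_gap': 85.71, 'grip_force': 0.0}
dp [-0.283  0.231  0.183] ang [ 0.0001 -0.0001 -0.0015]
```

View pics/s1.png

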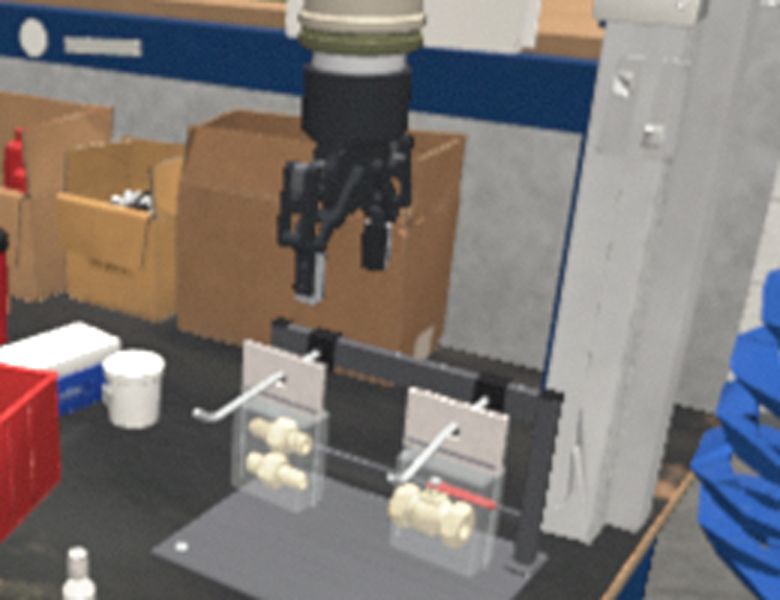

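The gripper, open, is above and between the packs. The body's lower edge is at about crop (355,145). I check that height against the calibration.

```bash
python3 -c "
from h import *
for z in (251,264,310,324,340,350,360,370,380,400): print(z,((proj('side',[590,22.7,z])-[200,60])*3).round())
for z in (251,264,324,340): print(z,((proj('side',[590-42,22.7,z])-[200,60])*3).round(),((proj('side',[590+42,22.7,z])-[200,60])*3).round())
"
```

```text
251 [339. 300.]
264 [340. 284.]
310 [344. 225.]
324 [345. 207.]
340 [347. 185.]
350 [348. 172.]
360 [349. 158.]
370 [350. 144.]
380 [351. 130.]
400 [353. 101.]
251 [311. 317.] [365. 286.]
264 [312. 300.] [366. 270.]
324 [317. 220.] [372. 195.]
340 [318. 198.] [374. 174.]
```

Emit:
{"method": "step_arm", "body": {"targets": [{"dp":[-0.15,0.12,0.1],"angular":[0,0,0],"fingers":0.3},{"dp":[-0.285,0.229,0.183],"angular":[0,0,0],"fingers":0.3},{"dp":[-0.285,0.229,0.25],"angular":[0,0,0],"fingers":0.3},{"dp":[-0.285,0.229,0.36],"angular":[0,0,0],"fingers":0.3},{"dp":[-0.285,0.229,0.36],"angular":[0,0,0],"fingers":0.3},{"dp":[-0.285,0.229,0.36],"angular":[0,0,0],"fingers":0.3},{"dp":[-0.285,0.229,0.36],"angular":[0,0,0],"fingers":0.3},{"dp":[-0.285,0.229,0.36],"angular":[0,0,0],"fingers":0.3}]}}

```text
time: 5.5
tool_pos: [633.8, -38.4, 180.4]
tcp_rot: [179.9, 0.0, 86.9]
ft_force: [0.1, -0.4, -0.5]
finger_gap: 59.5
grip_force: 0.0
```

```bash
python3 -c "
from h import *
st();plan([632.5,-36.5,105],[180,0,87])
a=snapshot('side');b=snapshot('top')
a=cv2.resize(a[90:250,300:400],None,fx=3.6,fy=3.6,interpolation=cv2.INTER_CUBIC)
b=cv2.resize(b[105:205,320:395],None,fx=5.76,fy=5.76,interpolation=cv2.INTER_CUBIC)
cv2.imwrite('pics/s2.png',np.hstack([a,b]))"
```

```text
{'time': 5.5, 'tool_pos': [633.82, -38.43, 180.39], 'tcp_rot': [179.91, 0.01, 86.87], 'ft_force': [0.15, -0.36, -0.45], 'wrist_torque': [0.02, 0.05, 0.03], 'finger_gap': 59.52, 'grip_force': 0.0}
dp [ 0.009 -0.008  0.377] ang [ 0.0005  0.     -0.0007]
```

View pics/s2.png

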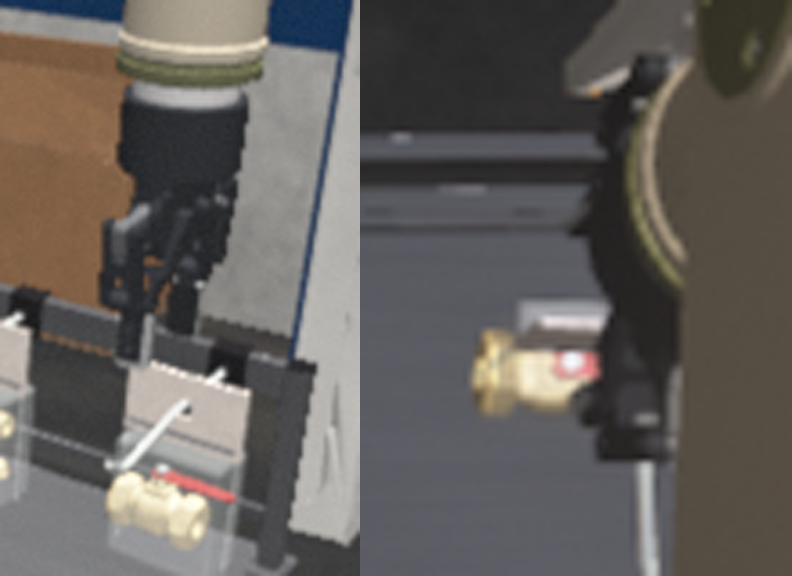

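Emit:
{"method": "step_arm", "body": {"targets": [{"dp":[0.009,-0.006,0.06],"angular":[0,0,0],"fingers":0.3},{"dp":[0.009,-0.006,0.12],"angular":[0,0,0],"fingers":0.3},{"dp":[0.009,-0.006,0.18],"angular":[0,0,0],"fingers":0.3},{"dp":[0.009,-0.006,0.24],"angular":[0,0,0],"fingers":0.3},{"dp":[0.009,-0.006,0.3],"angular":[0,0,0],"fingers":0.3},{"dp":[0.009,-0.006,0.35],"angular":[0,0,0],"fingers":0.3},{"dp":[0.009,-0.006,0.355],"angular":[0,0,0],"fingers":0.3},{"dp":[0.009,-0.006,0.355],"angular":[0,0,0],"fingers":0.3}]}}

```text
time: 6.6
tool_pos: [632.1, -36.2, 108.1]
tcp_rot: [-180.0, -0.0, 86.9]
ft_force: [0.9, 5.0, -1.4]
finger_gap: 59.6
grip_force: 0.0
```

```bash
python3 -c "
from h import *
st();plan([632.5,-36.5,105],[180,0,87])
a=snapshot('side');b=snapshot('top')
a=cv2.resize(a[100:260,320:400],None,fx=3.7,fy=3.7,interpolation=cv2.INTER_CUBIC)
b=cv2.resize(b[120:205,320:395],None,fx=6,fy=6,interpolation=cv2.INTER_CUBIC)
cv2.imwrite('pics/s3.png',np.hstack([a,cv2.copyMakeBorder(b,0,592-510,0,0,0)]))"
```

```text
{'time': 6.6, 'tool_pos': [632.1, -36.19, 108.09], 'tcp_rot': [-179.97, -0.03, 86.87], 'ft_force': [0.86, 5.04, -1.39], 'wrist_torque': [0.5, 0.11, 0.24], 'finger_gap': 59.58, 'grip_force': 0.0}
dp [-0.001  0.002  0.015] ang [-0.0002 -0.0002 -0.0007]
```

View pics/s3.png

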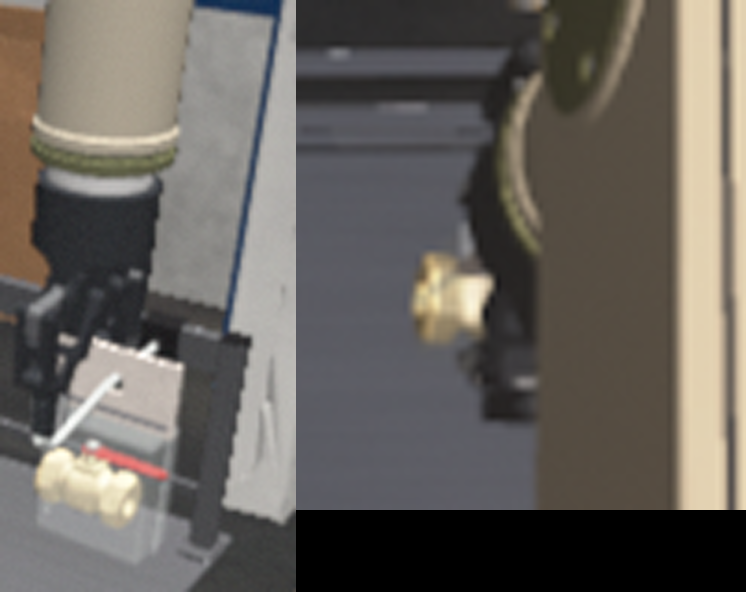

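The fingers straddle the card, but a 5 N push in +y at about x 680, z 168 suggests the rear finger rubs the peg's root block. I ease off by moving −x and +y and narrowing the fingers.

Emit:
{"method": "step_arm", "body": {"targets": [{"dp":[0.014,0,0],"angular":[0,0,0],"fingers":0.35},{"dp":[0.014,-0.01,0],"angular":[0,0,0],"fingers":0.4},{"dp":[0.014,-0.01,0],"angular":[0,0,0],"fingers":0.4},{"dp":[0.014,-0.01,0],"angular":[0,0,0],"fingers":0.4},{"dp":[0.014,-0.01,0],"angular":[0,0,0],"fingers":0.4},{"dp":[0.014,-0.01,0],"angular":[0,0,0],"fingers":0.4},{"dp":[0.014,-0.01,0],"angular":[0,0,0],"fingers":0.4},{"dp":[0.014,-0.01,0],"angular":[0,0,0],"fingers":0.4}]}}

```text
time: 7.7
tool_pos: [630.4, -33.8, 108.3]
tcp_rot: [-180.0, 0.0, 86.8]
ft_force: [-0.4, -0.2, 0.7]
finger_gap: 51.3
grip_force: 0.0
```

```bash
python3 -c "
from h import *
st()"
```

```text
{'time': 7.7, 'tool_pos': [630.42, -33.8, 108.27], 'tcp_rot': [-180.0, 0.0, 86.85], 'ft_force': [-0.45, -0.22, 0.69], 'wrist_torque': [0.01, -0.0, 0.01], 'finger_gap': 51.31, 'grip_force': 0.0}
```

Emit:
{"method": "step_arm", "body": {"targets": [{"dp":[0,0,0.005],"angular":[0,0,0],"fingers":0.4},{"dp":[0,0,0.01],"angular":[0,0,0],"fingers":0.4},{"dp":[0,0,0.015],"angular":[0,0,0],"fingers":0.4},{"dp":[0,0,0.02],"angular":[0,0,0],"fingers":0.4},{"dp":[0,0,0.02],"angular":[0,0,0],"fingers":0.4},{"dp":[0,0,0.02],"angular":[0,0,0],"fingers":0.4},{"dp":[0,0,0.02],"angular":[0,0,0],"fingers":0.4},{"dp":[0,0,0.02],"angular":[0,0,0],"fingers":0.4}]}}

```text
time: 8.7
tool_pos: [630.5, -33.8, 104.3]
tcp_rot: [180.0, 0.0, 86.8]
ft_force: [-0.7, -0.4, -0.4]
finger_gap: 51.1
grip_force: 0.0
```

Emit:
{"method": "step_arm", "body": {"targets": [{"dp":[0,0,0.003],"angular":[0,0,0],"fingers":0.4},{"dp":[0,0,0.006],"angular":[0,0,0],"fingers":0.4},{"dp":[0,0,0.008],"angular":[0,0,0],"fingers":0.4},{"dp":[0,0,0.008],"angular":[0,0,0],"fingers":0.4},{"dp":[0,0,0.008],"angular":[0,0,0],"fingers":0.4},{"dp":[0,0,0.008],"angular":[0,0,0],"fingers":0.4},{"dp":[0,0,0.008],"angular":[0,0,0],"fingers":0.4},{"dp":[0,0,0.008],"angular":[0,0,0],"fingers":0.4}]}}

```text
time: 9.7
tool_pos: [630.4, -33.8, 102.7]
tcp_rot: [-180.0, 0.0, 86.8]
ft_force: [-0.8, 0.2, 0.5]
finger_gap: 51.5
grip_force: 0.0
```

Emit:
{"method": "step_arm", "body": {"newtons": 35, "targets": [{"dp":[0,0,0],"angular":[0,0,0],"fingers":0.45},{"dp":[0,0,0],"angular":[0,0,0],"fingers":0.48},{"dp":[0,0,0],"angular":[0,0,0],"fingers":0.51},{"dp":[0,0,0],"angular":[0,0,0],"fingers":0.54},{"dp":[0,0,0],"angular":[0,0,0],"fingers":0.57},{"dp":[0,0,0],"angular":[0,0,0],"fingers":0.6},{"dp":[0,0,0],"angular":[0,0,0],"fingers":0.65},{"dp":[0,0,0],"angular":[0,0,0],"fingers":0.65}]}}

```text
time: 10.7
tool_pos: [630.5, -33.8, 102.8]
tcp_rot: [180.0, 0.0, 86.8]
ft_force: [-1.8, -0.3, 2.0]
finger_gap: 41.5
grip_force: 35.9
```

```bash
python3 -c "
from h import *
st()"
```

```text
{'time': 10.7, 'tool_pos': [630.46, -33.84, 102.78], 'tcp_rot': [180.0, 0.0, 86.85], 'ft_force': [-1.77, -0.29, 2.05], 'wrist_torque': [-0.04, 0.18, -0.02], 'finger_gap': 41.45, 'grip_force': 35.92}
```

Emit:
{"method": "step_arm", "body": {"targets": [{"dp":[0,0,-0.005],"angular":[0,0,0],"fingers":0.65},{"dp":[0,0,-0.01],"angular":[0,0,0],"fingers":0.65},{"dp":[0,0,-0.015],"angular":[0,0,0],"fingers":0.65},{"dp":[0,0,-0.017],"angular":[0,0,0],"fingers":0.65},{"dp":[0,0,-0.017],"angular":[0,0,0],"fingers":0.65},{"dp":[0,0,-0.017],"angular":[0,0,0],"fingers":0.65},{"dp":[0,0,-0.017],"angular":[0,0,0],"fingers":0.65},{"dp":[0,0,-0.017],"angular":[0,0,0],"fingers":0.65}]}}

```text
time: 11.7
tool_pos: [630.4, -33.8, 106.1]
tcp_rot: [180.0, 0.0, 86.8]
ft_force: [-0.5, -0.2, -1.5]
finger_gap: 41.8
grip_force: 36.0
```

```bash
python3 -c "
from h import *
for i in range(4): st(); snapshot('side')
im=snapshot('side');cv2.imwrite('pics/side1.png',im)
cv2.imwrite('pics/s4.png',cv2.resize(im[170:260,320:400],None,fx=7,fy=6.6,interpolation=cv2.INTER_CUBIC))"
```

```text
{'time': 11.7, 'tool_pos': [630.43, -33.85, 106.09], 'tcp_rot': [180.0, 0.0, 86.84], 'ft_force': [-0.53, -0.2, -1.49], 'wrist_torque': [0.05, 0.03, -0.08], 'finger_gap': 41.76, 'grip_force': 35.97}
{'time': 11.75, 'tool_pos': [630.42, -33.81, 106.09], 'tcp_rot': [-180.0, 0.0, 86.84], 'ft_force': [0.19, -0.27, -2.52], 'wrist_torque': [0.12, 0.02, -0.0], 'finger_gap': 41.52, 'grip_force': 35.97}
{'time': 11.8, 'tool_pos': [630.41, -33.81, 106.08], 'tcp_rot': [-180.0, 0.0, 86.85], 'ft_force': [0.35, -0.22, -2.39], 'wrist_torque': [0.09, -0.05, -0.02], 'finger_gap': 41.67, 'grip_force': 35.97}
{'time': 11.85, 'tool_pos': [630.42, -33.82, 106.1], 'tcp_rot': [180.0, 0.0, 86.85], 'ft_force': [0.52, -0.47, -2.68], 'wrist_torque': [0.08, 0.02, 0.01], 'finger_gap': 41.76, 'grip_force': 35.97}
```

View pics/s4.png

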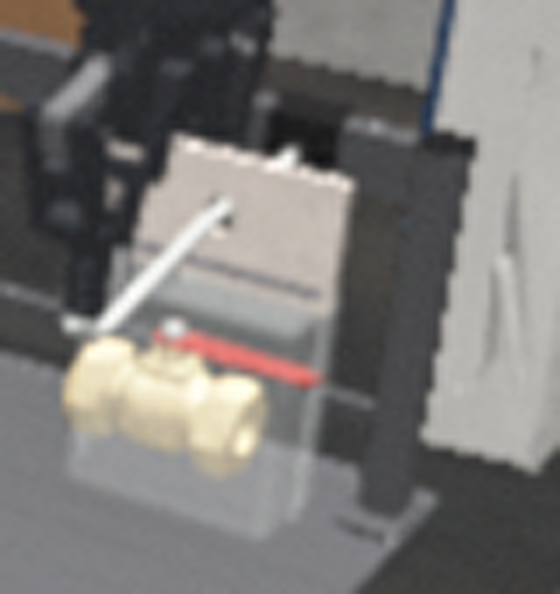

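The weight (−2.5 N) is free on the gripper and the slot at crop (225,208) is centred on the peg. I slide out in short legs along the estimated kink (about −0.045 in y and −0.10 in z per mm) and watch the force.

Emit:
{"method": "step_arm", "body": {"targets": [{"dp":[-0.001,-0.025,0],"angular":[0,0,0],"fingers":0.65},{"dp":[-0.002,-0.055,0],"angular":[0,0,0],"fingers":0.65},{"dp":[-0.005,-0.08,0.002],"angular":[0,0,0],"fingers":0.65},{"dp":[-0.007,-0.105,0.005],"angular":[0,0,0],"fingers":0.65},{"dp":[-0.009,-0.125,0.007],"angular":[0,0,0],"fingers":0.65},{"dp":[-0.009,-0.125,0.007],"angular":[0,0,0],"fingers":0.65},{"dp":[-0.009,-0.125,0.007],"angular":[0,0,0],"fingers":0.65},{"dp":[-0.009,-0.125,0.007],"angular":[0,0,0],"fingers":0.65}]}}

```text
time: 12.95
tool_pos: [605.5, -34.3, 104.7]
tcp_rot: [180.0, 0.0, 86.8]
ft_force: [-0.0, -0.8, -1.0]
finger_gap: 41.7
grip_force: 35.9
```

```bash
cat > feel.py <<'E'
from h import *
np.set_printoptions(precision=2,suppress=True)
F=[];T=[]
for i in range(4): s=sense();F.append(s['ft_force']);T.append(s['wrist_torque']);snapshot('top')
print(s['time'],'pos',np.array(s['tool_pos']),np.array(s['tcp_rot']),'F',np.mean(F,0),'T',np.mean(T,0),s['finger_gap'],s['grip_force'])
E
python3 feel.py
```

```text
13.1 pos [605.47 -34.22 104.69] [180.     0.    86.85] F [-0.41 -0.42 -1.81] T [0.08 0.01 0.01] 41.298989511908665 35.91417488627485
```

Emit:
{"method": "step_arm", "body": {"targets": [{"dp":[-0.0025,-0.025,0.0025],"angular":[0,0,0],"fingers":0.65},{"dp":[-0.005,-0.05,0.005],"angular":[0,0,0],"fingers":0.65},{"dp":[-0.0075,-0.075,0.0075],"angular":[0,0,0],"fingers":0.65},{"dp":[-0.01,-0.1,0.01],"angular":[0,0,0],"fingers":0.65},{"dp":[-0.0125,-0.125,0.0125],"angular":[0,0,0],"fingers":0.65},{"dp":[-0.0125,-0.125,0.0125],"angular":[0,0,0],"fingers":0.65},{"dp":[-0.0125,-0.125,0.0125],"angular":[0,0,0],"fingers":0.65},{"dp":[-0.0125,-0.125,0.0125],"angular":[0,0,0],"fingers":0.65}]}}

```text
time: 14.15
tool_pos: [580.5, -35.4, 102.3]
tcp_rot: [180.0, 0.0, 86.8]
ft_force: [-0.5, -0.0, -2.6]
finger_gap: 41.2
grip_force: 35.9
```

```bash
python3 feel.py
```

```text
14.3 pos [580.37 -35.38 102.21] [180.     0.    86.85] F [ 0.11  0.17 -1.99] T [ 0.07 -0.02 -0.02] 41.688978383310015 35.945469208963914
```

Emit:
{"method": "step_arm", "body": {"targets": [{"dp":[-0.0025,-0.025,0.0025],"angular":[0,0,0],"fingers":0.65},{"dp":[-0.005,-0.05,0.005],"angular":[0,0,0],"fingers":0.65},{"dp":[-0.0075,-0.075,0.0075],"angular":[0,0,0],"fingers":0.65},{"dp":[-0.01,-0.1,0.01],"angular":[0,0,0],"fingers":0.65},{"dp":[-0.011,-0.11,0.011],"angular":[0,0,0],"fingers":0.65},{"dp":[-0.011,-0.11,0.011],"angular":[0,0,0],"fingers":0.65},{"dp":[-0.011,-0.11,0.011],"angular":[0,0,0],"fingers":0.65},{"dp":[-0.011,-0.11,0.011],"angular":[0,0,0],"fingers":0.65}]}}

```text
time: 15.35
tool_pos: [558.3, -36.3, 100.0]
tcp_rot: [180.0, -0.0, 86.8]
ft_force: [-0.1, -0.6, -1.7]
finger_gap: 41.6
grip_force: 35.9
```

```bash
python3 feel.py; python3 - <<'E'
from fit import *
# where is the card / slot now?
for c in ('side','top'):
    im=snapshot(c);cv2.imwrite(f'pics/{c}2.png',im)
    for n in ('valve_pack_slot','valve_pack'): print(c,n,[(np.round(k['at'],1),round(k['conf'],2)) for k in pinpoint(c,n)[:2]])
print('expect side slot',proj('side',[557,-64.5,155.5-7]))
E
```

```text
15.5 pos [558.2  -36.33  99.96] [-179.99    0.     86.85] F [-0.27 -0.02 -2.07] T [ 0.09 -0.01 -0.  ] 41.30075290727309 35.89166610559914
side valve_pack_slot [(array([338.4, 214.8]), 0.67), (array([188.5, 227.3]), 0.26)]
side valve_pack [(array([333.8, 260.1]), 0.85)]
top valve_pack_slot []
top valve_pack [(array([358.4, 202. ]), 0.6)]
expect side slot [337.08 216.15]
```

Emit:
{"method": "step_arm", "body": {"targets": [{"dp":[0,0,-0.004],"angular":[0,0,0],"fingers":0.65},{"dp":[0,0,-0.008],"angular":[0,0,0],"fingers":0.65},{"dp":[0,0,-0.012],"angular":[0,0,0],"fingers":0.65},{"dp":[0,0,-0.012],"angular":[0,0,0],"fingers":0.65},{"dp":[0,0,-0.012],"angular":[0,0,0],"fingers":0.65},{"dp":[0,0,-0.012],"angular":[0,0,0],"fingers":0.65},{"dp":[0,0,-0.012],"angular":[0,0,0],"fingers":0.65},{"dp":[0,0,-0.012],"angular":[0,0,0],"fingers":0.65}]}}

```text
time: 16.85
tool_pos: [558.2, -36.3, 102.4]
tcp_rot: [-180.0, -0.0, 86.8]
ft_force: [0.6, -0.6, -2.3]
finger_gap: 41.5
grip_force: 35.9
```

```bash
python3 feel.py
```

```text
17.0 pos [558.16 -36.35 102.38] [-180.      0.     86.84] F [ 0.37 -0.17 -2.35] T [ 0.09  0.   -0.01] 41.605076260586976 35.89279128224007
```

Emit:
{"method": "step_arm", "body": {"targets": [{"dp":[0,0,-0.003],"angular":[0,0,0],"fingers":0.65},{"dp":[0,0,-0.006],"angular":[0,0,0],"fingers":0.65},{"dp":[0,0,-0.006],"angular":[0,0,0],"fingers":0.65},{"dp":[0,0,-0.006],"angular":[0,0,0],"fingers":0.65},{"dp":[0,0,-0.006],"angular":[0,0,0],"fingers":0.65},{"dp":[0,0,-0.006],"angular":[0,0,0],"fingers":0.65},{"dp":[0,0,-0.006],"angular":[0,0,0],"fingers":0.65},{"dp":[0,0,-0.006],"angular":[0,0,0],"fingers":0.65}]}}

```text
time: 18.05
tool_pos: [558.2, -36.3, 103.6]
tcp_rot: [-180.0, 0.0, 86.8]
ft_force: [-1.1, 1.0, -2.0]
finger_gap: 41.6
grip_force: 35.9
```

```bash
python3 feel.py
```

```text
18.2 pos [558.16 -36.32 103.6 ] [-180.     -0.     86.85] F [-0.18 -0.17 -1.9 ] T [ 0.05  0.01 -0.  ] 41.57845662529151 35.89344509426155
```

Emit:
{"method": "step_arm", "body": {"targets": [{"dp":[0,0,-0.003],"angular":[0,0,0],"fingers":0.65},{"dp":[0,0,-0.005],"angular":[0,0,0],"fingers":0.65},{"dp":[0,0,-0.005],"angular":[0,0,0],"fingers":0.65},{"dp":[0,0,-0.005],"angular":[0,0,0],"fingers":0.65},{"dp":[0,0,-0.005],"angular":[0,0,0],"fingers":0.65},{"dp":[0,0,-0.005],"angular":[0,0,0],"fingers":0.65},{"dp":[0,0,-0.005],"angular":[0,0,0],"fingers":0.65},{"dp":[0,0,-0.005],"angular":[0,0,0],"fingers":0.65}]}}

```text
time: 19.25
tool_pos: [558.2, -36.3, 104.6]
tcp_rot: [-180.0, -0.0, 86.8]
ft_force: [0.5, 0.1, -3.1]
finger_gap: 41.4
grip_force: 35.9
```

```bash
python3 feel.py
```

```text
19.4 pos [558.15 -36.33 104.57] [-180.     -0.     86.85] F [ 0.11 -0.32 -3.03] T [0.11 0.03 0.02] 41.067308911057964 35.85947094048606
```

Emit:
{"method": "step_arm", "body": {"targets": [{"dp":[0,0,-0.002],"angular":[0,0,0],"fingers":0.65},{"dp":[0,0,-0.003],"angular":[0,0,0],"fingers":0.65},{"dp":[0,0,-0.003],"angular":[0,0,0],"fingers":0.65},{"dp":[0,0,-0.003],"angular":[0,0,0],"fingers":0.65},{"dp":[0,0,-0.003],"angular":[0,0,0],"fingers":0.65},{"dp":[0,0,-0.003],"angular":[0,0,0],"fingers":0.65},{"dp":[0,0,-0.003],"angular":[0,0,0],"fingers":0.65},{"dp":[0,0,-0.003],"angular":[0,0,0],"fingers":0.65}]}}

```text
time: 20.45
tool_pos: [558.1, -36.3, 105.1]
tcp_rot: [-180.0, -0.0, 86.8]
ft_force: [-0.5, 1.4, -5.9]
finger_gap: 41.9
grip_force: 35.8
```

```bash
python3 feel.py
```

```text
20.6 pos [558.09 -36.3  105.12] [-179.99   -0.     86.84] F [-0.23  0.87 -5.75] T [ 0.26  0.01 -0.02] 41.54494802252875 35.76264894363703
```

Contact with the slot bottom is at TCP z ≈ 104.5, about 5 N/mm. So the vertical centre is ≈ 101.3 here and the pitch is ≈ −0.078. Now I probe sideways.

Emit:
{"method": "step_arm", "body": {"targets": [{"dp":[0,0,0.01],"angular":[0,0,0],"fingers":0.65},{"dp":[0,0,0.019],"angular":[0,0,0],"fingers":0.65},{"dp":[0.004,0,0.019],"angular":[0,0,0],"fingers":0.65},{"dp":[0.007,0,0.019],"angular":[0,0,0],"fingers":0.65},{"dp":[0.007,0,0.019],"angular":[0,0,0],"fingers":0.65},{"dp":[0.007,0,0.019],"angular":[0,0,0],"fingers":0.65},{"dp":[0.007,0,0.019],"angular":[0,0,0],"fingers":0.65},{"dp":[0.007,0,0.019],"angular":[0,0,0],"fingers":0.65}]}}

```text
time: 21.65
tool_pos: [558.3, -35.0, 101.4]
tcp_rot: [180.0, 0.0, 86.8]
ft_force: [-0.3, 0.1, -1.6]
finger_gap: 41.7
grip_force: 36.1
```

```bash
python3 feel.py
```

```text
21.8 pos [558.24 -34.95 101.38] [-180.      0.     86.85] F [ 0.15  0.2  -2.  ] T [ 0.05 -0.02  0.01] 41.13613317210351 36.1053944323794
```

Emit:
{"method": "step_arm", "body": {"targets": [{"dp":[-0.004,0,0],"angular":[0,0,0],"fingers":0.65},{"dp":[-0.008,0,0],"angular":[0,0,0],"fingers":0.65},{"dp":[-0.012,0,0],"angular":[0,0,0],"fingers":0.65},{"dp":[-0.014,0,0],"angular":[0,0,0],"fingers":0.65},{"dp":[-0.014,0,0],"angular":[0,0,0],"fingers":0.65},{"dp":[-0.014,0,0],"angular":[0,0,0],"fingers":0.65},{"dp":[-0.014,0,0],"angular":[0,0,0],"fingers":0.65},{"dp":[-0.014,0,0],"angular":[0,0,0],"fingers":0.65}]}}

```text
time: 22.85
tool_pos: [558.1, -37.6, 101.3]
tcp_rot: [-180.0, -0.0, 86.9]
ft_force: [0.3, 3.7, -3.7]
finger_gap: 41.5
grip_force: 36.1
```

```bash
python3 feel.py
```

```text
23.0 pos [558.09 -37.63 101.35] [-180.     -0.01   86.85] F [ 0.6   3.97 -3.42] T [ 0.57 -0.07  0.01] 41.62169682686497 36.09166200461914
```

Sideways contact is at y ≈ −36.9, so the centre is −34.9 and the y slope is ≈ −0.025. For the rising tip I tilt the pack gradually about y so the slot lines up with the wire, and feel at each leg.

```bash
cat > tip.py <<'E'
# usage: tip.py cy cz s:tilt s:tilt ...   waypoints as dp/ang from current pose; cy,cz = accumulated corrections mm
import sys; from h import *
np.set_printoptions(precision=4,suppress=True)
cy,cz=float(sys.argv[1]),float(sys.argv[2])
R0=Ro.from_euler('xyz',[180,0,86.85],degrees=True); off=np.array([0,-27.6,48.9])  # slot centre from TCP, untilted
def bend(s): return 0 if s<150 else 5.5*((s-150)/13)**2 if s<163 else 5.5+(s-163)*10/12
s_=sense();p=np.array(s_['tool_pos']);R=Ro.from_euler('xyz',s_['tcp_rot'],degrees=True)
for a in sys.argv[3:]:
    s,t=map(float,a.split(':'));d=s-136.6
    S=np.array([558.2-d,-34.9-.025*d+cy,101.3+bend(s)-.078*d+cz])+off
    Q=Ro.from_euler('y',t,degrees=True);T=S-Q.apply(off)
    print(a,'tcp',T.round(1),'dp',(R.inv().apply(T-p)/200).round(4),'ang',((R.inv()*Q*R0).as_rotvec(degrees=True)/180).round(4))
E
python3 tip.py 0 0 136.6:0 141:2 145:4 150:6
```

```text
136.6:0 tcp [558.2 -34.9 101.3] dp [ 0.0139 -0.0001  0.0003] ang [-0. -0. -0.]
141:2 tcp [552.1 -35.  101. ] dp [ 0.0116 -0.0306  0.0018] ang [ 0.0111 -0.0006 -0.    ]
145:4 tcp [546.4 -35.1 100.8] dp [ 0.0096 -0.059   0.003 ] ang [ 0.0222 -0.0013 -0.    ]
150:6 tcp [539.7 -35.2 100.5] dp [ 0.0071 -0.0924  0.0042] ang [ 0.0333 -0.0019 -0.    ]
```

Emit:
{"method": "step_arm", "body": {"targets": [{"dp":[0.014,0,0],"angular":[0,0,0],"fingers":0.65},{"dp":[0.0127,-0.015,0.001],"angular":[0.0055,0,0],"fingers":0.65},{"dp":[0.0116,-0.0306,0.0018],"angular":[0.0111,-0.0006,0],"fingers":0.65},{"dp":[0.0096,-0.059,0.003],"angular":[0.0222,-0.0013,0],"fingers":0.65},{"dp":[0.0084,-0.076,0.0036],"angular":[0.0278,-0.0016,0],"fingers":0.65},{"dp":[0.0071,-0.0924,0.0042],"angular":[0.0333,-0.0019,0],"fingers":0.65},{"dp":[0.0071,-0.0924,0.0042],"angular":[0.0333,-0.0019,0],"fingers":0.65},{"dp":[0.0071,-0.0924,0.0042],"angular":[0.0333,-0.0019,0],"fingers":0.65}]}}

```text
time: 24.05
tool_pos: [539.8, -35.3, 100.5]
tcp_rot: [-174.0, 0.3, 86.9]
ft_force: [-0.4, 0.5, -1.7]
finger_gap: 41.8
grip_force: 36.1
```

```bash
python3 feel.py; python3 tip.py 0 0 150:6 153:9 156:12
```

```text
24.2 pos [539.74 -35.32 100.61] [-174.02    0.34   86.86] F [-0.21  0.26 -1.8 ] T [ 0.07 -0.09  0.01] 40.63182314987493 36.140331112837885
150:6 tcp [539.7 -35.2 100.5] dp [ 0.0004 -0.0002  0.0005] ang [ 0.0001  0.0001 -0.    ]
153:9 tcp [534.2 -35.3 100.9] dp [-0.0015 -0.0279  0.0014] ang [ 0.0167 -0.0008 -0.    ]
156:12 tcp [528.6 -35.4 102. ] dp [-0.0034 -0.0559 -0.0012] ang [ 0.0333 -0.0018 -0.    ]
```

Emit:
{"method": "step_arm", "body": {"targets": [{"dp":[-0.0008,-0.014,0.0008],"angular":[0.0083,-0.0004,0],"fingers":0.65},{"dp":[-0.0015,-0.0279,0.0014],"angular":[0.0167,-0.0008,0],"fingers":0.65},{"dp":[-0.0025,-0.042,0.0003],"angular":[0.025,-0.0013,0],"fingers":0.65},{"dp":[-0.0034,-0.0559,-0.0012],"angular":[0.0333,-0.0018,0],"fingers":0.65},{"dp":[-0.0034,-0.0559,-0.0012],"angular":[0.0333,-0.0018,0],"fingers":0.65},{"dp":[-0.0034,-0.0559,-0.0012],"angular":[0.0333,-0.0018,0],"fingers":0.65},{"dp":[-0.0034,-0.0559,-0.0012],"angular":[0.0333,-0.0018,0],"fingers":0.65},{"dp":[-0.0034,-0.0559,-0.0012],"angular":[0.0333,-0.0018,0],"fingers":0.65}]}}

```text
time: 25.25
tool_pos: [528.6, -35.4, 102.1]
tcp_rot: [-168.0, 0.7, 86.9]
ft_force: [-0.2, -0.3, -1.7]
finger_gap: 41.6
grip_force: 36.1
```

```bash
python3 feel.py; python3 tip.py 0 0 156:12 158:15 160:18 162:21
```

```text
25.4 pos [528.6  -35.36 102.03] [-168.02    0.66   86.91] F [-0.27 -0.33 -1.97] T [ 0.04 -0.19 -0.01] 41.95197516240141 36.14511536783539
156:12 tcp [528.6 -35.4 102. ] dp [-0.0001  0.0001 -0.    ] ang [ 0.  0. -0.]
158:15 tcp [524.1 -35.4 103.4] dp [-0.0016 -0.0232 -0.002 ] ang [ 0.0166 -0.0009 -0.    ]
160:18 tcp [519.7 -35.5 105.1] dp [-0.0032 -0.0467 -0.0058] ang [ 0.0333 -0.0018 -0.    ]
162:21 tcp [515.3 -35.5 107.3] dp [-0.0047 -0.0705 -0.0117] ang [ 0.0499 -0.0027 -0.    ]
```

Emit:
{"method": "step_arm", "body": {"targets": [{"dp":[-0.0008,-0.0116,-0.001],"angular":[0.0083,-0.0004,0],"fingers":0.65},{"dp":[-0.0016,-0.0232,-0.002],"angular":[0.0166,-0.0009,0],"fingers":0.65},{"dp":[-0.0024,-0.035,-0.0037],"angular":[0.025,-0.0013,0],"fingers":0.65},{"dp":[-0.0032,-0.0467,-0.0058],"angular":[0.0333,-0.0018,0],"fingers":0.65},{"dp":[-0.0032,-0.0467,-0.0058],"angular":[0.0333,-0.0018,0],"fingers":0.65},{"dp":[-0.0032,-0.0467,-0.0058],"angular":[0.0333,-0.0018,0],"fingers":0.65},{"dp":[-0.0032,-0.0467,-0.0058],"angular":[0.0333,-0.0018,0],"fingers":0.65},{"dp":[-0.0032,-0.0467,-0.0058],"angular":[0.0333,-0.0018,0],"fingers":0.65}]}}

```text
time: 26.45
tool_pos: [519.7, -35.5, 105.2]
tcp_rot: [-162.0, 1.0, 87.0]
ft_force: [0.5, -0.3, -2.6]
finger_gap: 41.4
grip_force: 36.2
```

```bash
python3 feel.py; python3 tip.py 0 0 160:18 162:20 164:22 165:22.5 167:24
```

```text
26.6 pos [519.67 -35.49 105.13] [-162.03    0.97   87.  ] F [-0.2   0.12 -2.2 ] T [ 0.06 -0.29 -0.  ] 41.59352538054504 36.17064103775192
160:18 tcp [519.7 -35.5 105.1] dp [ 0.0002 -0.0001 -0.0001] ang [-0.  0. -0.]
162:20 tcp [516.1 -35.5 107. ] dp [-0.0011 -0.02   -0.0032] ang [ 0.0111 -0.0006 -0.    ]
164:22 tcp [512.5 -35.6 109.1] dp [-0.0025 -0.0403 -0.0076] ang [ 0.0222 -0.0012 -0.    ]
165:22.5 tcp [511.1 -35.6 110. ] dp [-0.0031 -0.0484 -0.0098] ang [ 0.025  -0.0014 -0.    ]
167:24 tcp [507.9 -35.7 112. ] dp [-0.0043 -0.0665 -0.0145] ang [ 0.0333 -0.0018 -0.    ]
```

Emit:
{"method": "step_arm", "body": {"targets": [{"dp":[-0.0005,-0.01,-0.0015],"angular":[0.0055,-0.0003,0],"fingers":0.65},{"dp":[-0.0011,-0.02,-0.0032],"angular":[0.0111,-0.0006,0],"fingers":0.65},{"dp":[-0.0018,-0.03,-0.0053],"angular":[0.0166,-0.0009,0],"fingers":0.65},{"dp":[-0.0025,-0.0403,-0.0076],"angular":[0.0222,-0.0012,0],"fingers":0.65},{"dp":[-0.0031,-0.0484,-0.0098],"angular":[0.025,-0.0014,0],"fingers":0.65},{"dp":[-0.0031,-0.0484,-0.0098],"angular":[0.025,-0.0014,0],"fingers":0.65},{"dp":[-0.0031,-0.0484,-0.0098],"angular":[0.025,-0.0014,0],"fingers":0.65},{"dp":[-0.0031,-0.0484,-0.0098],"angular":[0.025,-0.0014,0],"fingers":0.65}]}}

```text
time: 27.65
tool_pos: [511.1, -35.6, 110.0]
tcp_rot: [-157.5, 1.2, 87.1]
ft_force: [0.8, 0.4, -1.0]
finger_gap: 41.3
grip_force: 36.2
```

```bash
python3 feel.py; python3 tip.py 0 0 165:22.5 167:24 168.5:25 170:26 
```

```text
27.8 pos [511.07 -35.61 109.95] [-157.52    1.21   87.08] F [ 0.3   0.27 -2.14] T [ 0.04 -0.32  0.  ] 41.573758403956504 36.187036245537456
165:22.5 tcp [511.1 -35.6 110. ] dp [-0.0001  0.0001 -0.    ] ang [-0.  0. -0.]
167:24 tcp [507.9 -35.7 112. ] dp [-0.0014 -0.0184 -0.0032] ang [ 0.0083 -0.0004 -0.    ]
168.5:25 tcp [505.6 -35.7 113.5] dp [-0.0023 -0.0318 -0.0057] ang [ 0.0138 -0.0007 -0.    ]
170:26 tcp [503.4 -35.7 115. ] dp [-0.0032 -0.0451 -0.0083] ang [ 0.0194 -0.001  -0.    ]
```

Emit:
{"method": "step_arm", "body": {"targets": [{"dp":[-0.0007,-0.009,-0.0016],"angular":[0.0042,-0.0002,0],"fingers":0.65},{"dp":[-0.0014,-0.0184,-0.0032],"angular":[0.0083,-0.0004,0],"fingers":0.65},{"dp":[-0.0023,-0.0318,-0.0057],"angular":[0.0138,-0.0007,0],"fingers":0.65},{"dp":[-0.0032,-0.0451,-0.0083],"angular":[0.0194,-0.001,0],"fingers":0.65},{"dp":[-0.0032,-0.0451,-0.0083],"angular":[0.0194,-0.001,0],"fingers":0.65},{"dp":[-0.0032,-0.0451,-0.0083],"angular":[0.0194,-0.001,0],"fingers":0.65},{"dp":[-0.0032,-0.0451,-0.0083],"angular":[0.0194,-0.001,0],"fingers":0.65},{"dp":[-0.0032,-0.0451,-0.0083],"angular":[0.0194,-0.001,0],"fingers":0.65}]}}

```text
time: 28.85
tool_pos: [503.4, -35.7, 115.0]
tcp_rot: [-154.0, 1.4, 87.2]
ft_force: [0.1, -0.3, -2.0]
finger_gap: 41.4
grip_force: 36.2
```

```bash
python3 feel.py; python3 tip.py 0 0 170:26 173:26 176:26 179:26 183:26 
```

```text
29.0 pos [503.38 -35.74 114.96] [-154.03    1.38   87.16] F [-0.06  0.4  -2.18] T [ 0.08 -0.4   0.  ] 41.50179742408858 36.18678308237577
170:26 tcp [503.4 -35.7 115. ] dp [-0.     -0.0001 -0.0001] ang [-0. -0. -0.]
173:26 tcp [500.4 -35.8 117.2] dp [-0.0014 -0.0185 -0.0037] ang [-0. -0. -0.]
176:26 tcp [497.4 -35.9 119.5] dp [-0.0028 -0.0369 -0.0074] ang [-0. -0. -0.]
179:26 tcp [494.4 -36.  121.8] dp [-0.0042 -0.0553 -0.011 ] ang [-0. -0. -0.]
183:26 tcp [490.4 -36.1 124.8] dp [-0.006  -0.0798 -0.0158] ang [-0. -0. -0.]
```

Emit:
{"method": "step_arm", "body": {"targets": [{"dp":[-0.0007,-0.009,-0.0018],"angular":[0,0,0],"fingers":0.65},{"dp":[-0.0014,-0.0185,-0.0037],"angular":[0,0,0],"fingers":0.65},{"dp":[-0.0021,-0.0277,-0.0055],"angular":[0,0,0],"fingers":0.65},{"dp":[-0.0028,-0.0369,-0.0074],"angular":[0,0,0],"fingers":0.65},{"dp":[-0.0028,-0.0369,-0.0074],"angular":[0,0,0],"fingers":0.65},{"dp":[-0.0028,-0.0369,-0.0074],"angular":[0,0,0],"fingers":0.65},{"dp":[-0.0028,-0.0369,-0.0074],"angular":[0,0,0],"fingers":0.65},{"dp":[-0.0028,-0.0369,-0.0074],"angular":[0,0,0],"fingers":0.65}]}}

```text
time: 30.05
tool_pos: [497.4, -35.9, 119.4]
tcp_rot: [-154.0, 1.4, 87.2]
ft_force: [1.0, 0.1, -2.3]
finger_gap: 41.1
grip_force: 36.2
```

```bash
python3 feel.py; python3 tip.py 0 0 176:26 179:26 183:26 190:26
```

```text
30.2 pos [497.36 -35.85 119.44] [-154.02    1.38   87.16] F [ 0.14 -0.43 -2.29] T [ 0.06 -0.41  0.02] 41.44385541872547 36.20667070266791
176:26 tcp [497.4 -35.9 119.5] dp [-0.     -0.0001 -0.0002] ang [-0.0001 -0.     -0.    ]
179:26 tcp [494.4 -36.  121.8] dp [-0.0014 -0.0185 -0.0038] ang [-0.0001 -0.     -0.    ]
183:26 tcp [490.4 -36.1 124.8] dp [-0.0033 -0.043  -0.0086] ang [-0.0001 -0.     -0.    ]
190:26 tcp [483.4 -36.2 130.1] dp [-0.0065 -0.086  -0.0171] ang [-0.0001 -0.     -0.    ]
```

Emit:
{"method": "step_arm", "body": {"targets": [{"dp":[-0.0007,-0.009,-0.0019],"angular":[0,0,0],"fingers":0.65},{"dp":[-0.0014,-0.0185,-0.0038],"angular":[0,0,0],"fingers":0.65},{"dp":[-0.0024,-0.03,-0.0062],"angular":[0,0,0],"fingers":0.65},{"dp":[-0.0033,-0.043,-0.0086],"angular":[0,0,0],"fingers":0.65},{"dp":[-0.005,-0.065,-0.013],"angular":[0,0,0],"fingers":0.65},{"dp":[-0.0065,-0.086,-0.0171],"angular":[0,0,0],"fingers":0.65},{"dp":[-0.0065,-0.086,-0.0171],"angular":[0,0,0],"fingers":0.65},{"dp":[-0.0065,-0.086,-0.0171],"angular":[0,0,0],"fingers":0.65}]}}

```text
time: 31.25
tool_pos: [483.4, -36.2, 130.1]
tcp_rot: [-154.0, 1.4, 87.2]
ft_force: [-0.3, 0.5, -1.5]
finger_gap: 41.7
grip_force: 36.2
```

```bash
python3 feel.py; python3 tip.py 0 0 195:26 200:26;python3 - <<'E'
from fit import *
plan([440,-36,160],[180,0,86.85]);plan([440,-36,240],[180,0,86.85])
b=snapshot('top');cv2.imwrite('pics/top3.png',b);print([(k['at'],k['conf']) for k in pinpoint('top','valve_pack')[:2]],[(k['at'],k['conf']) for k in pinpoint('side','valve_pack_slot')[:2]])
E
```

```text
31.4 pos [483.37 -36.22 129.99] [-154.01    1.37   87.16] F [ 0.01  0.13 -1.93] T [ 0.06 -0.38 -0.  ] 41.716606034168585 36.18321922025643
195:26 tcp [478.4 -36.4 133.9] dp [-0.0023 -0.0308 -0.0064] ang [-0.0001 -0.0001 -0.    ]
200:26 tcp [473.4 -36.5 137.6] dp [-0.0046 -0.0615 -0.0124] ang [-0.0001 -0.0001 -0.    ]
dp [-0.01 -0.26 -0.04] ang [-0.14  0.01 -0.  ]
dp [-0.02 -0.44 -0.4 ] ang [-0.14  0.01 -0.  ]
[([197.6, 138.9], 0.7), ([366.5, 244.7], 0.64)] [([338.4, 214.8], 0.67), ([188.5, 227.3], 0.26)]
```

Emit:
{"method": "step_arm", "body": {"targets": [{"dp":[-0.005,-0.13,-0.02],"angular":[0,0,0],"fingers":0.65},{"dp":[-0.01,-0.26,-0.04],"angular":[0,0,0],"fingers":0.65},{"dp":[-0.013,-0.3,-0.13],"angular":[-0.04,0.003,0],"fingers":0.65},{"dp":[-0.016,-0.35,-0.22],"angular":[-0.09,0.006,0],"fingers":0.65},{"dp":[-0.018,-0.4,-0.31],"angular":[-0.14,0.01,0],"fingers":0.65},{"dp":[-0.02,-0.44,-0.4],"angular":[-0.144,0.0104,0],"fingers":0.65},{"dp":[-0.02,-0.44,-0.4],"angular":[-0.144,0.0104,0],"fingers":0.65},{"dp":[-0.02,-0.44,-0.4],"angular":[-0.144,0.0104,0],"fingers":0.65}]}}

```text
time: 32.6
tool_pos: [439.7, -35.4, 239.8]
tcp_rot: [-179.8, -0.4, 86.7]
ft_force: [0.2, -0.2, -2.0]
finger_gap: 41.4
grip_force: 36.6
```

```bash
python3 feel.py; python3 - <<'E'
from fit import *
b=snapshot('top');a=snapshot('side')
for c in ('top','side'):
  for n in ('valve_pack','bin_floor','order_bin','nipple_pack'): print(c,n,[(np.round(k['at'],1),round(k['conf'],2)) for k in pinpoint(c,n)[:2]])
k=np.hstack([cv2.resize(a[100:340,130:390],None,fx=1.53,fy=1.53),cv2.resize(b[90:330,130:390],None,fx=1.53,fy=1.53)]);cv2.imwrite('pics/s5.png',k)
E
```

```text
32.75 pos [439.21 -35.29 239.03] [-179.7    -0.46   86.75] F [ 0.33  0.12 -2.43] T [ 0.06 -0.   -0.  ] 41.80132126032221 36.63724988582544
top valve_pack []
top bin_floor [(array([193.3, 232. ]), 0.73), (array([296.3, 134.1]), 0.27)]
top order_bin [(array([193.7, 231.9]), 0.73)]
top nipple_pack [(array([292.2, 172.4]), 0.58)]
side valve_pack [(array([310.6, 229.6]), 0.65)]
side bin_floor [(array([186.1, 228. ]), 0.85)]
side order_bin [(array([188.9, 225.6]), 0.85)]
side nipple_pack [(array([293.4, 225.1]), 0.59)]
```

```bash
python3 - <<'E'
from fit import *
print(atz('top',(193.3,232),2),atz('top',(191.6,229.7),2),atz('side',(186.1,228),2),tri((186.1,228),(193.3,232)))
q=[487.2,357.5,np.radians(14.76)]
im=cv2.imread('pics/top0.png');
for P in [(83,67,118),(83,-67,118),(-83,67,0),(-83,-67,0),(-83,67,55),(-83,-67,55)]:
    for c in('top','side'): print(P,c,proj(c,world([P],q)[0]).round(1),end=' ')
    print()
plan([492.3,377.4,239],[180,0,104.75])
E
```

```text
[489.84 357.4    2.  ] [495.97 361.83   2.  ] [486.59 354.57   2.  ] (array([489.78, 358.  ,  -0.74]), np.float64(0.23963880933572124))
(83, 67, 118) top [146.9 206.6] (83, 67, 118) side [177.6 176.1] 
(83, -67, 118) top [202.4 190.5] (83, -67, 118) side [218.2 183. ] 
(-83, 67, 0) top [177. 271.] (-83, 67, 0) side [148.4 237.9] 
(-83, -67, 0) top [226.5 256.5] (-83, -67, 0) side [191.1 248.2] 
(-83, 67, 55) top [171.8 273.4] (-83, 67, 55) side [145.9 220.3] 
(-83, -67, 55) top [224.4 257.9] (-83, -67, 55) side [189.5 230.1] 
dp [2.08 0.15 0.02] ang [ 0.  -0.  -0.1]
```

View pics/s5.png

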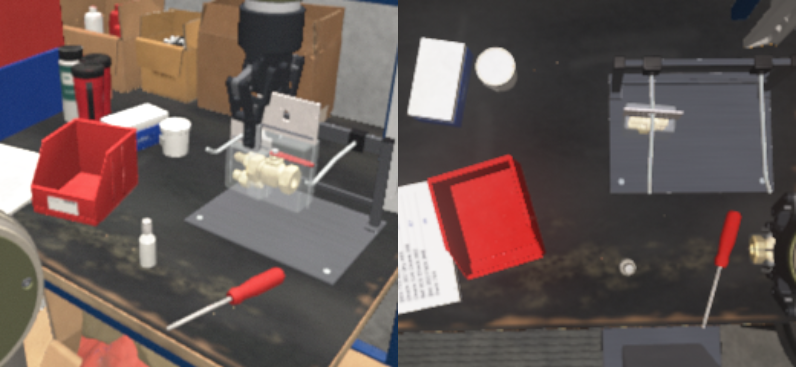

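The pack is off the peg with its slot clear (left panel at about (285,115)). The other pack still hangs, and the bin is unobstructed. Now over to the bin.

Emit:
{"method": "step_arm", "body": {"targets": [{"dp":[0.15,0.01,0],"angular":[0,0,-0.02],"fingers":0.65},{"dp":[0.38,0.03,0],"angular":[0,0,-0.04],"fingers":0.65},{"dp":[0.62,0.045,0],"angular":[0,0,-0.06],"fingers":0.65},{"dp":[0.85,0.06,0],"angular":[0,0,-0.08],"fingers":0.65},{"dp":[1,0.07,0],"angular":[0,0,-0.1],"fingers":0.65},{"dp":[1,0.07,0],"angular":[0,0,-0.1],"fingers":0.65},{"dp":[1,0.07,0],"angular":[0,0,-0.1],"fingers":0.65},{"dp":[1,0.07,0],"angular":[0,0,-0.1],"fingers":0.65}]}}

```text
time: 34.3
tool_pos: [464.7, 162.6, 242.2]
tcp_rot: [179.9, -0.4, 104.6]
ft_force: [0.1, -0.4, -2.3]
finger_gap: 41.4
grip_force: 36.6
```

```bash
python3 -c "
from h import *
st();np.set_printoptions(precision=4,suppress=True);plan([490,377,239],[180,0,105])"
```

```text
{'time': 34.3, 'tool_pos': [464.66, 162.58, 242.16], 'tcp_rot': [179.92, -0.41, 104.65], 'ft_force': [0.13, -0.42, -2.33], 'wrist_torque': [0.04, 0.01, -0.06], 'finger_gap': 41.42, 'grip_force': 36.63}
dp [1.005 0.394 0.024] ang [ 0.0005 -0.0023 -0.002 ]
```

Emit:
{"method": "step_arm", "body": {"targets": [{"dp":[0.15,0.06,0],"angular":[0,0,0],"fingers":0.65},{"dp":[0.37,0.145,0],"angular":[0,0,0],"fingers":0.65},{"dp":[0.6,0.235,0],"angular":[0,0,0],"fingers":0.65},{"dp":[0.83,0.325,0],"angular":[0,-0.0023,-0.002],"fingers":0.65},{"dp":[1,0.394,0],"angular":[0,-0.0023,-0.002],"fingers":0.65},{"dp":[1,0.394,0],"angular":[0,-0.0023,-0.002],"fingers":0.65},{"dp":[1,0.394,0],"angular":[0,-0.0023,-0.002],"fingers":0.65},{"dp":[1,0.394,0],"angular":[0,-0.0023,-0.002],"fingers":0.65}]}}

```text
time: 35.3
tool_pos: [490.3, 375.6, 243.9]
tcp_rot: [179.9, -0.0, 105.0]
ft_force: [0.2, -0.5, -2.2]
finger_gap: 41.3
grip_force: 36.7
```

```bash
python3 - <<'E'
from fit import *
np.set_printoptions(precision=4,suppress=True)
st();plan([490,377,85],[180,0,105])
snapshot('side');snapshot('top')
for c in ('side','top'):
  for n in ('order_bin','bin_floor','valve_pack'): print(c,n,[(np.round(k['at'],1),round(k['conf'],2)) for k in pinpoint(c,n)[:2]])
f=np.array([497,350,239-65.3]);print('expected pack foot side px',proj('side',f),'top',proj('top',f))
E
```

```text
{'time': 35.3, 'tool_pos': [490.31, 375.64, 243.95], 'tcp_rot': [179.91, -0.0, 105.01], 'ft_force': [0.2, -0.48, -2.16], 'wrist_torque': [0.02, -0.03, -0.07], 'finger_gap': 41.31, 'grip_force': 36.67}
dp [ 0.007 -0.001  0.795] ang [ 0.0005 -0.      0.    ]
side order_bin [(array([189.6, 228.2]), 0.65), (array([184.8, 167.4]), 0.31)]
side bin_floor [(array([187.6, 224.3]), 0.74), (array([294. , 188.4]), 0.53)]
side valve_pack [(array([187. , 168.3]), 0.72), (array([224.1, 271.6]), 0.24)]
top order_bin [(array([192.9, 235.6]), 0.89), (array([181.9, 229. ]), 0.74)]
top bin_floor [(array([193.6, 228.4]), 0.58)]
top valve_pack [(array([183.3, 230. ]), 0.92)]
expected pack foot side px [185.1465 171.2411] top [181.8612 228.2217]
```

Emit:
{"method": "step_arm", "body": {"targets": [{"dp":[0.007,0,0.1],"angular":[0,0,0],"fingers":0.65},{"dp":[0.007,0,0.23],"angular":[0,0,0],"fingers":0.65},{"dp":[0.007,0,0.36],"angular":[0,0,0],"fingers":0.65},{"dp":[0.007,0,0.49],"angular":[0,0,0],"fingers":0.65},{"dp":[0.007,0,0.62],"angular":[0,0,0],"fingers":0.65},{"dp":[0.007,0,0.73],"angular":[0,0,0],"fingers":0.65},{"dp":[0.007,0,0.8],"angular":[0,0,0],"fingers":0.65},{"dp":[0.007,0,0.82],"angular":[0,0,0],"fingers":0.65}]}}

```text
time: 36.7
tool_pos: [488.8, 377.9, 77.9]
tcp_rot: [-179.9, 0.0, 105.1]
ft_force: [-0.1, -0.5, -2.2]
finger_gap: 41.6
grip_force: 36.6
```

```bash
python3 feel.py
```

```text
36.85 pos [490.11 378.65  80.27] [179.87  -0.03 105.1 ] F [-0.03 -0.24 -2.14] T [0.03 0.01 0.02] 41.18513166232589 36.61700806027511
```

Emit:
{"method": "step_arm", "body": {"targets": [{"dp":[0,0,0.01],"angular":[0,0,0],"fingers":0.65},{"dp":[0,0,0.02],"angular":[0,0,0],"fingers":0.65},{"dp":[0,0,0.03],"angular":[0,0,0],"fingers":0.65},{"dp":[0,0,0.04],"angular":[0,0,0],"fingers":0.65},{"dp":[0,0,0.048],"angular":[0,0,0],"fingers":0.65},{"dp":[0,0,0.052],"angular":[0,0,0],"fingers":0.65},{"dp":[0,0,0.052],"angular":[0,0,0],"fingers":0.65},{"dp":[0,0,0.052],"angular":[0,0,0],"fingers":0.65}]}}

```text
time: 37.9
tool_pos: [489.8, 378.5, 69.5]
tcp_rot: [179.9, -0.0, 105.1]
ft_force: [-0.1, 0.0, -0.8]
finger_gap: 41.4
grip_force: 36.9
```

```bash
python3 feel.py
```

```text
38.05 pos [489.83 378.45  69.46] [179.91  -0.02 105.1 ] F [-0.58 -0.19 -0.77] T [0.01 0.17 0.01] 41.23630665750373 36.903154799801996
```

Emit:
{"method": "step_arm", "body": {"targets": [{"dp":[0,0,0.003],"angular":[0,0,0],"fingers":0.65},{"dp":[0,0,0.006],"angular":[0,0,0],"fingers":0.65},{"dp":[0,0,0.008],"angular":[0,0,0],"fingers":0.65},{"dp":[0,0,0.008],"angular":[0,0,0],"fingers":0.65},{"dp":[0,0,0.008],"angular":[0,0,0],"fingers":0.65},{"dp":[0,0,0.008],"angular":[0,0,0],"fingers":0.65},{"dp":[0,0,0.008],"angular":[0,0,0],"fingers":0.65},{"dp":[0,0,0.008],"angular":[0,0,0],"fingers":0.65}]}}

```text
time: 39.1
tool_pos: [489.9, 378.8, 69.3]
tcp_rot: [179.9, -0.0, 105.1]
ft_force: [-4.9, -2.4, 10.0]
finger_gap: 41.3
grip_force: 38.4
```

```bash
python3 feel.py
```

```text
39.25 pos [489.95 378.8   69.28] [179.88  -0.04 105.11] F [-5.71 -2.5  10.49] T [-0.43  1.15  0.  ] 41.73742349647868 38.3999277658279
```

Emit:
{"method": "step_arm", "body": {"targets": [{"dp":[0,0,-0.003],"angular":[0,0,0],"fingers":0.65},{"dp":[0,0,-0.006],"angular":[0,0,0],"fingers":0.65},{"dp":[0,0,-0.007],"angular":[0,0,0],"fingers":0.65},{"dp":[0,0,-0.007],"angular":[0,0,0],"fingers":0.65},{"dp":[0,0,-0.007],"angular":[0,0,0],"fingers":0.65},{"dp":[0,0,-0.007],"angular":[0,0,0],"fingers":0.65},{"dp":[0,0,-0.007],"angular":[0,0,0],"fingers":0.65},{"dp":[0,0,-0.007],"angular":[0,0,0],"fingers":0.65}]}}

```text
time: 40.3
tool_pos: [489.9, 378.5, 69.3]
tcp_rot: [179.9, -0.0, 105.1]
ft_force: [-2.5, -1.3, 5.3]
finger_gap: 41.6
grip_force: 37.6
```

```bash
python3 feel.py; python3 - <<'E'
from fit import *
snapshot('side')
for c in ('side','top'):
  for n in ('order_bin','bin_floor','valve_pack','valve_pack_slot'): print(c,n,[(np.round(k['at'],1),round(k['conf'],2)) for k in pinpoint(c,n)[:2]])
f=np.array([497,351,2]);print('exp foot',proj('side',f),proj('top',f),'slot',proj('side',f+[0,0,114]))
E
```

```text
40.45 pos [489.89 378.48  69.34] [179.9   -0.02 105.1 ] F [-3.22 -1.21  4.7 ] T [-0.14  0.58 -0.  ] 41.56306993210074 37.59488735930063
side order_bin [(array([189.1, 228.2]), 0.92)]
side bin_floor []
side valve_pack [(array([190.8, 226.5]), 0.85)]
side valve_pack_slot [(array([187.5, 193.1]), 0.84)]
top order_bin [(array([192.3, 233.2]), 0.91)]
top bin_floor [(array([189.4, 232.3]), 0.79)]
top valve_pack [(array([195.1, 229.2]), 0.83), (array([290.2, 173. ]), 0.68)]
top valve_pack_slot [(array([188.4, 228.5]), 0.56)]
exp foot [189.63 226.9 ] [195.71 229.2 ] slot [186.56 190.79]
```

Emit:
{"method": "step_arm", "body": {"targets": [{"dp":[0,0,-0.003],"angular":[0,0,0],"fingers":0.65},{"dp":[0,0,-0.003],"angular":[0,0,0],"fingers":0.51},{"dp":[0,0,-0.003],"angular":[0,0,0],"fingers":0.49},{"dp":[0,0,-0.003],"angular":[0,0,0],"fingers":0.47},{"dp":[0,0,-0.003],"angular":[0,0,0],"fingers":0.45},{"dp":[0,0,-0.003],"angular":[0,0,0],"fingers":0.42},{"dp":[0,0,-0.003],"angular":[0,0,0],"fingers":0.38},{"dp":[0,0,-0.003],"angular":[0,0,0],"fingers":0.35}]}}

```text
time: 41.95
tool_pos: [489.8, 378.4, 69.8]
tcp_rot: [179.9, -0.0, 105.1]
ft_force: [0.5, -0.1, 0.7]
finger_gap: 55.6
grip_force: 0.0
```

```bash
python3 feel.py
```

```text
42.1 pos [489.83 378.4   69.76] [179.91  -0.01 105.1 ] F [0.45 0.24 0.03] T [0.01 0.02 0.  ] 55.49386166763394 0.0
```

Released without load. Now I go straight up.

Emit:
{"method": "step_arm", "body": {"targets": [{"dp":[0,0,-0.02],"angular":[0,0,0],"fingers":0.35},{"dp":[0,0,-0.07],"angular":[0,0,0],"fingers":0.35},{"dp":[0,0,-0.15],"angular":[0,0,0],"fingers":0.35},{"dp":[0,0,-0.25],"angular":[0,0,0],"fingers":0.35},{"dp":[0,0,-0.4],"angular":[0,0,0],"fingers":0.35},{"dp":[0,0,-0.6],"angular":[0,0,0],"fingers":0.35},{"dp":[0,0,-0.8],"angular":[0,0,0],"fingers":0.35},{"dp":[0,0,-0.9],"angular":[0,0,0],"fingers":0.35}]}}

```text
time: 43.15
tool_pos: [490.7, 379.0, 254.4]
tcp_rot: [179.6, -0.1, 105.1]
ft_force: [0.2, 0.5, -0.3]
finger_gap: 56.1
grip_force: 0.0
```

Emit:
{"method": "step_arm", "body": {"targets": [{"dp":[0,-0.1,0],"angular":[0,0,0],"fingers":0.35},{"dp":[0,-0.2,0],"angular":[0,0,0],"fingers":0.35},{"dp":[0,-0.3,0],"angular":[0,0,0],"fingers":0.35},{"dp":[0,-0.4,0],"angular":[0,0,0],"fingers":0.35},{"dp":[0,-0.4,0],"angular":[0,0,0],"fingers":0.35},{"dp":[0,-0.4,0],"angular":[0,0,0],"fingers":0.35},{"dp":[0,-0.4,0],"angular":[0,0,0],"fingers":0.35},{"dp":[0,-0.4,0],"angular":[0,0,0],"fingers":0.35}]}}

```text
time: 44.15
tool_pos: [412.7, 357.4, 249.4]
tcp_rot: [179.9, -0.0, 105.1]
ft_force: [-0.1, -1.0, 0.1]
finger_gap: 55.3
grip_force: 0.0
```

```bash
python3 - <<'E'
from fit import *
np.set_printoptions(precision=1,suppress=True)
st();snapshot('side');snapshot('top')
for n in ('order_bin','valve_pack','valve_pack_slot','nipple_pack','nipple_pack_slot','tub','glue','screwdriver'):
  r=[pinpoint(c,n) for c in ('side','top')]
  print(n,[[(np.round(k['at'],1).tolist(),round(k['conf'],2)) for k in x[:1]] for x in r],tri(r[0][0]['at'],r[1][0]['at']) if all(r) else '')
for c in('side','top'):
  m=masks_of(c,'valve_pack')
  if m: ys,xs=np.nonzero(m[0]['pixels']);print(c,'mask',xs.min(),xs.max(),ys.min(),ys.max(),m[0]['conf'])
  q=[497,351,np.radians(15)];P=np.array([proj(c,w) for w in world([[a,b,z] for a,b,z in [(21,39,2),(21,-39,2),(-21,39,2),(-21,-39,2),(21,39,90),(21,-39,90),(-21,39,90),(-21,-39,90),(0,42,140),(0,-42,140)]],q)]);print('upright model',P.min(0),P.max(0))
E
```

```text
{'time': 44.15, 'tool_pos': [412.74, 357.44, 249.44], 'tcp_rot': [179.93, -0.01, 105.08], 'ft_force': [-0.11, -1.05, 0.08], 'wrist_torque': [-0.01, 0.06, -0.02], 'finger_gap': 55.29, 'grip_force': 0.0}
order_bin [[([189.0, 227.5], 0.76)], [([194.7, 232.3], 0.58)]] (array([490.9, 351.4,   2.9]), np.float64(5.806717086087112))
valve_pack [[([191.9, 229.9], 0.67)], [([197.0, 229.8], 0.58)]] (array([497.4, 347.1,  -6.6]), np.float64(5.578280865700441))
valve_pack_slot [[([186.2, 189.6], 0.74)], [([189.2, 232.2], 0.75)]] (array([488.8, 343.6, 124.7]), np.float64(0.8900171642869905))
nipple_pack [[([292.3, 224.6], 0.8)], [([293.0, 170.8], 0.81)]] (array([638.6,  94.5,  33.7]), np.float64(3.085821308582031))
nipple_pack_slot [[([293.6, 183.1], 0.55)], [([296.8, 166.6], 0.92)]] (array([628. ,  95. , 160.5]), np.float64(4.171990574591267))
tub [[([244.4, 200.2], 0.69)], [([198.6, 137.6], 0.63)]] (array([744.8, 344.4,  -9.3]), np.float64(3.6974270989714215))
glue [[([226.5, 270.4], 0.76)], [([276.9, 263.6], 0.43)]] (array([404.8, 138.1,   0.4]), np.float64(6.996225939895313))
screwdriver [[([278.9, 300.0], 0.76)], [([338.1, 265.6], 0.76)]] (array([394.8, -19.7,  -0.6]), np.float64(4.931998244637))
side mask 173 201 182 228 0.96
upright model [171.  180.4] [205.2 233.1]
top mask 169 211 217 240 0.9
upright model [166.7 215.6] [212.2 241.9]
```

```bash
python3 -c "
from bench import *
print(hand_in())"
```

```text
the job is handed in; nothing more can be done
None
```

The ball-valve pack is off its peg and stands upright on the bin floor, released. I felt no more than about 4 N extra at the slot. The other pack still hangs, the tub, glue and screwdriver show no movement, and I handed in at about 45 s. On the way down to the grip, the gripper brushed the stand with about 5 N.

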